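# Check a slanted sensor pocket with a depth gauge

## Task

Take the depth gauge by its square black handle out of its rest and push its rod into the slanted pocket tube until the collar stops squarely on the tube's mouth; stay there for about a second. Then draw the rod right out of the tube and present it for reading: rod level, its tip about 7 cm above the middle of the white tile. Finish there, still holding the gauge still in the gripper and touching nothing else with it, and leave the two beakers and the small bottle where they stand.

Things in the scene. Friction and masses are not known exactly. Their poses are not given: they have to be found in the camera images.
- gauge: Depth gauge, 240 mm long, 0.14 kg, loose, level in its rest, axis 70 mm above the bench. Origin: centre of the collar's stop face; own +x runs along the rod to the tip. Steel rod 9 mm thick, x=0 to 115 mm, tapered end, dark reading rings; steel collar 40 mm across, x=-8 to 0; black handle 16 x 16 mm, x=-125 to -20 mm, flats facing +-y and +-z: grip at x=-72 mm, fingers closing along y
- gauge_tip (a point): The very tip of the gauge rod, on its axis, 115 mm from the gauge's origin
- rest: Fixed grey metal rest, origin on the bench under the gauge's origin (within 3 mm). Base plate 210 x 50 x 6 mm. Two U forks 12 mm thick, open upwards, 78 mm high: at x=-118 mm (35 mm wide, under the handle's end) and x=50 mm (28 mm wide, under the rod). Own +x is the gauge's direction; the gauge lifts straight up out of it
- bracket: Fixed grey metal bracket carrying the pocket tube: base plate 165 x 70 x 8 mm, x=-18 to 148 mm, with two uprights under the tube. Origin on the bench, straight under the centre of the tube's mouth; own +x is the horizontal direction in which the rod goes in
- pocket: Steel blind tube on the bracket, slanting 35 degrees below level. Origin: centre of the open mouth, 130 mm above the bench; own +x points into the tube along its axis. Bore 13 mm, flared at the mouth to 28 mm inside, 34 mm outside; 130 mm deep, so the collar stops on the mouth rim before the rod reaches the bottom: then the gauge's origin lies at this origin, with +x axes agreeing
- tile: Fixed white square ceramic tile, 100 x 100 mm, with a thin cross engraved through its middle; origin on the bench under its middle, top face 8 mm up
- beaker_a: Bystander: clear beaker, 57 x 62 x 65 mm, origin under its base
- beaker_b: Bystander: cloudy beaker, 59 x 63 x 67 mm, origin under its base
- bottle: Bystander: small clear wide-necked bottle, 51 x 51 x 88 mm, origin under its base
Things that resemble listed ones, but are neither listed nor needed, are in the scene too. Of the things that look like the gauge, the larger one is meant. There is more than one size of the tile; the job needs the larger.

How it is judged (in metres and radians):
On the way, in this order (a step that is already met when the one before it is completed fails the run):
1. the rod is in the pocket with the collar stopped squarely on the mouth (distance between gauge and pocket below 0.005 m and angle between the x axis of gauge and the x axis of pocket, either way round below 0.09 rad), for 0.3 s.
2. the rod is drawn right out of the tube (x of gauge_tip in the frame of pocket below -0.01 m), for 0.1 s.
At the end, for the whole second after the job is handed in: The gauge is held still in the fingers (grip over 3 N) and touches nothing else; its rod is level within 0.13 rad; its tip is within 30 mm sideways of the middle of the tile and 45 to 115 mm above the bench there (the middle of that range is about 7 cm above the tile's top) (angle between gauge's own x axis and vertical between 1.4408 and 1.7008 rad and horizontal distance between gauge_tip and tile below 0.03 m and z of gauge_tip in the frame of tile between 0.045 and 0.115 m and contact force between gauge and the fingers above 3 N and contact force between gauge and rest below 0.1 N and contact force between gauge and bracket below 0.1 N and contact force between gauge and tile below 0.1 N and contact force between gauge and beaker_a below 0.1 N and contact force between gauge and beaker_b below 0.1 N and contact force between gauge and bottle below 0.1 N and linear speed of gauge below 0.02 m/s); the arm keeps its last pose, push and grip.
It fails at once if a bystander is shifted more than 30 mm or tipped (beaker_a) (distance of beaker_a from where it was at the start of the episode above 0.03 m or angle between beaker_a's own z axis and vertical above 0.3 rad).
It fails at once if a bystander is shifted more than 30 mm or tipped (beaker_b) (distance of beaker_b from where it was at the start of the episode above 0.03 m or angle between beaker_b's own z axis and vertical above 0.3 rad).
It fails at once if a bystander is shifted more than 30 mm or tipped (bottle) (distance of bottle from where it was at the start of the episode above 0.03 m or angle between bottle's own z axis and vertical above 0.3 rad).
It also fails if it takes over 54 s, if anything falls off the work surface, if the arm or the gripper's body presses on something with over 40 N, if the wrist force passes 120 N, or if a joint passes its speed limit or range.

## Robot

A 6-joint arm with a two-finger parallel gripper is mounted at the origin on the work surface; the furniture and walls round the work are solid. World frame = base frame: x ahead of the robot, y to its left, z up, the work surface at z = 0. Lengths are in m, angles in degrees, forces in N, time in s.
With the tool pointing down it reaches from about 0.25 to 0.725 m from the base axis. Payload 9.7 kg.
Tool frame: the origin (TCP) lies at the very end of the fingers, on their centre line; the grasp point (between the pads) lies bot.hold_point_z behind it (bot.hold_point_z is the distance from the TCP to the grasp point, in m); x points along the fingers, y is the direction in which the jaws open and shut, and the axes are right-handed (so a half turn about x gives the same grasp; the last joint's range is limited). The gripper opens to 85 mm and grips with 20 to 120 N. Pads are 22 mm wide; open, the fingers measure 114 mm over their backs; the gripper's body (76 mm by 85 mm) begins 54 mm behind the grasp point. The pads swing forward as they close: fully open they stand 13 mm farther back than shut.
Start: joints at [-66.062, 4.979, 10.078, 95.1, 0, 90], TCP at [0.223, -0.503, 0.231] pointing down, gripper open.
Joint ranges: [-179.16, 179.16], [-48.56, 103.87], [-65.8, 70.77], [-126.05, 130.52], [-82.76, 87.17], [-180, 180]. Speed limits (degrees/s): [127.2, 127.2, 147.25, 180, 180, 180].

## Interface

Orientations are given as [roll, pitch, yaw] about the fixed x, y, z axes, in that order (R = Rz(yaw) Ry(pitch) Rx(roll)).
In Python, from workcell import bot, imaging gives the robot as it stands.
- The arm moves only by the shell command python3 -m inch 'ROWS' [OPENING] [FORCE]. ROWS is JSON, a list of rows, each a list of 2 entries, a list of its own where there are three numbers: the shift along the tool's x, y, z in mm, then the turn about the tool's x in rad. A call has 1 to 8 rows; each row shifts and turns the commanded pose from where the row before left it, along the tool's axes as they then stand; what a row does not reach is not made up. A row lasts 1/12 s, in which the tool goes at most 41.7 mm and 7.16 degrees, less where a joint would pass 70% of its speed; a pose out of reach is approached as far as the arm can. A call with a gripper value outside its range is refused whole. OPENING is the opening in per cent of the stroke, from 0 (shut) to 100 (fully open), set as the call begins (- or left out, the last holds). The fingers move at their own pace and stop on an object; FORCE is the grip in N (left out, the last holds). Time passes only in rows, so rows that do not move let the fingers close. It gives the time, the measured TCP pose, the force and the opening at its end, in the units of the state.
- bot.get_obs(): the state, without advancing time (a new reading comes with each control period).
- imaging.camera(name): name is "scene" or "top"; returns a dict with "color" (400x640x3 uint8, red, green, blue), "fovy" (degrees; the focal length in pixels is half the picture's height over the tangent of half this angle, whatever the lens; pixels are square), "cx", "cy" (the principal point, pixels), "xyz" and "attitude" of the camera in the world. Camera axes: x right, y down, z forward; pixel columns grow to the right and rows downward; lengths in m; the calibration is good to about 2 mm. A picture is of the moment at which its call begins. There is no depth.
- bot.job_done(): hands the job in, once; it reports no verdict.
The state is a dict: "time": time; "q": joint angles; "qd": joint speeds; "joint_efforts": joint torques, N m; "ee_pos": TCP position; "tcp_rot": TCP orientation; "wrist_force": force on the tool from outside, world axes, zero at the start; "torque": the same for the moment, N m; "opening": finger opening in m.
Only numpy, scipy, OpenCV 4.12 (cv2) and the standard library are available. Lean on these libraries where they do the work, as an engineer would, in place of code of your own. Each camera call takes 0.05 s, during which the arm holds its last target. There are 200 camera calls.

## Working session

There is one attempt and no reset: what is moved stays moved. The work goes in short steps, Python scripts to look and compute and a shell command to move; the robot and the scene stay as the last step left them, time stands still between calls to the robot, and variables do not carry over. Pictures are saved under pics/ and viewed, and the job is handed in when it is done.

```bash
ls; mkdir -p pics; python3 - <<'E'
from workcell import bot, imaging
import cv2
print(bot.get_obs(), bot.hold_point_z)
for n in ("scene","top"):
    c=imaging.camera(n); cv2.imwrite(f"pics/{n}0.png",c["color"][:,:,::-1])
    print({k:v for k,v in c.items() if k!="color"})
E
```

```text
pics
{'time': 0.0, 'q': array([-6.60624588e+01,  5.00917849e+00,  1.00322517e+01,  9.50993720e+01,
       -9.96218444e-04,  9.00015949e+01]), 'qd': array([-0.00857186, -0.05691928, -0.07967016, -0.07213328, -0.07901463,
        0.08254695]), 'joint_efforts': array([-6.35956876e-04, -5.20391035e+01,  4.64799500e+01,  1.64222176e-02,
       -7.78387948e-05,  1.51760535e-06]), 'ee_pos': array([ 0.22305386, -0.50247278,  0.23058178]), 'tcp_rot': array([-89.25034756,  89.92369478, 114.68559944]), 'wrist_force': array([ 0.94548192, -0.23959345,  0.45476583]), 'torque': array([ 0.04831134, -0.04824393, -0.01795583]), 'opening': 0.08552667443285883} 0.0187
{'fovy': 52.075049284019315, 'cx': 317.2094919170569, 'cy': 200.49074878722232, 'xyz': array([0.01281578, 0.78052244, 0.8512897 ]), 'attitude': array([-129.52483038,   -0.85674037, -147.78723764])}
{'fovy': 43.62644327265457, 'cx': 328.6443470706776, 'cy': 209.46863828887618, 'xyz': array([0.27850762, 0.00785426, 1.50345823]), 'attitude': array([-173.02694929,   -1.05079683,  -88.48583799])}
```

View pics/scene0.png

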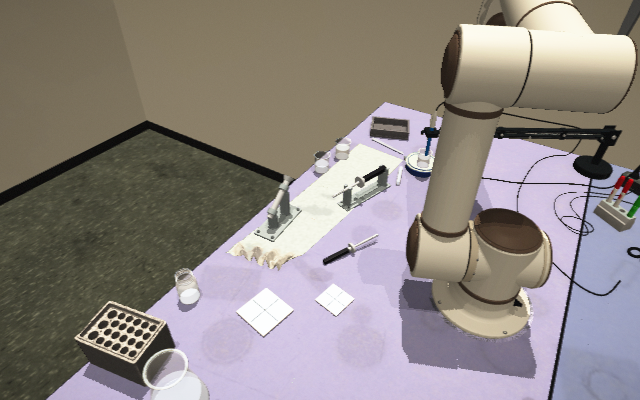

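View pics/top0.png

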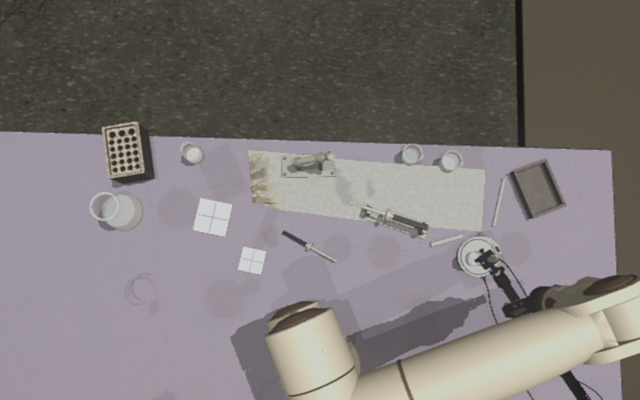

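```bash
cat > h.py <<'E'
from workcell import bot, imaging
import cv2, numpy as np
from scipy.spatial.transform import Rotation as R
def rot(a): return R.from_euler('xyz',a,degrees=True).as_matrix()
class Cam:
    def __init__(s,name):
        c=imaging.camera(name); s.img=c["color"][:,:,::-1].copy(); s.f=200/np.tan(np.radians(c["fovy"]/2))
        s.c=np.array([c["cx"],c["cy"]]); s.p=c["xyz"]; s.R=rot(c["attitude"])
    def ray(s,uv): return s.R@np.array([*((np.array(uv)-s.c)/s.f),1])
    def at(s,uv,z): d=s.ray(uv); return s.p+d*(z-s.p[2])/d[2]
    def proj(s,P): q=s.R.T@(np.array(P)-s.p); return s.c+s.f*q[:2]/q[2]
    def crop(s,name,x,y,w,h,k): cv2.imwrite(name,cv2.resize(s.img[y:y+h,x:x+w],None,fx=k,fy=k,interpolation=cv2.INTER_CUBIC))
def tri(a,ua,b,ub):
    da,db=a.ray(ua),b.ray(ub); t=np.linalg.lstsq(np.c_[da,-db],b.p-a.p,rcond=None)[0]
    A=a.p+t[0]*da;B=b.p+t[1]*db; return (A+B)/2,np.linalg.norm(A-B)
E
python3 - <<'E'
from h import *
t=Cam("top"); s=Cam("scene")
t.crop("pics/t1.png",270,140,180,130,4.4); s.crop("pics/s1.png",225,150,180,120,4.4)
t.crop("pics/t2.png",180,185,100,100,5)
for n,uv in dict(edgeL=(0,132),edgeM=(305,142),edgeR=(610,151),tile=(212,217),stile=(252,261)).items(): print(n,t.at(uv,0.008))
for n,uv in dict(tile=(265,311),stile=(335,300)).items(): print(n,s.at(uv,0.008))
E
```

```text
edgeL [0.67037486 0.98911451 0.008     ]
edgeM [0.66818022 0.06318553 0.008     ]
edgeR [ 0.66911089 -0.87964229  0.008     ]
tile [0.42934921 0.33417343 0.008     ]
stile [0.3014627  0.20874583 0.008     ]
tile [0.42806802 0.33616162 0.008     ]
stile [0.30122825 0.21557485 0.008     ]
```

View pics/t1.png

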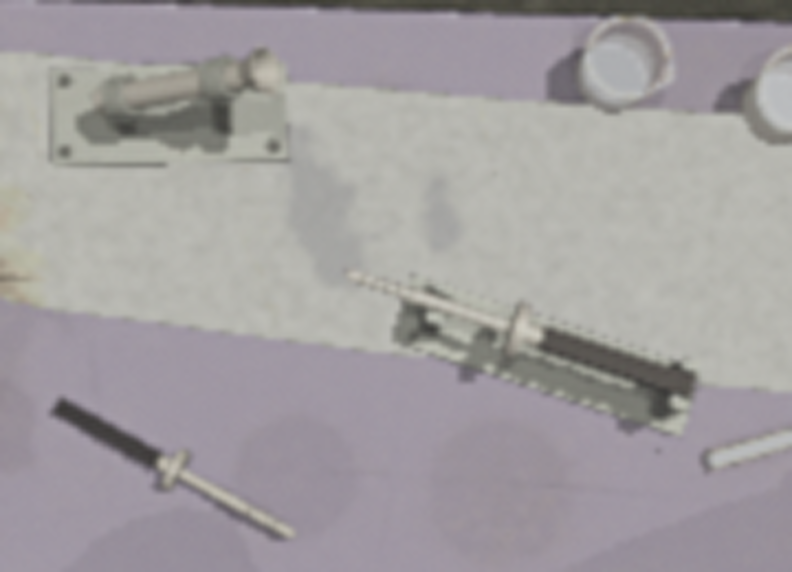

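View pics/s1.png

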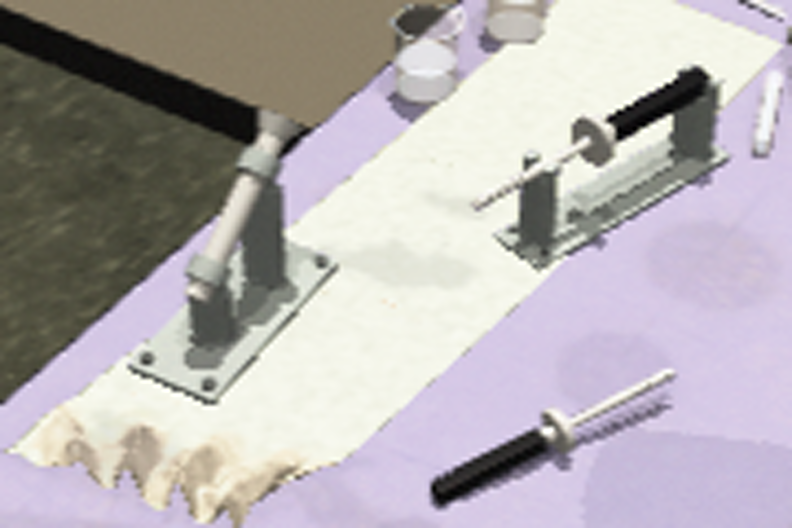

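View pics/t2.png

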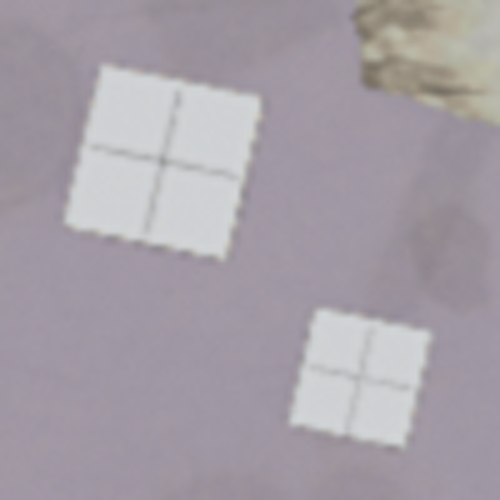

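```bash
python3 - <<'E'
from h import *
t=Cam("top"); s=Cam("scene")
t.crop("pics/t3.png",275,143,70,50,11); s.crop("pics/s3.png",245,168,70,80,7.5)
t.crop("pics/t4.png",345,195,90,50,8.8); s.crop("pics/s4.png",325,155,75,60,10)
E
```

```text
(no output)
```

View pics/t3.png

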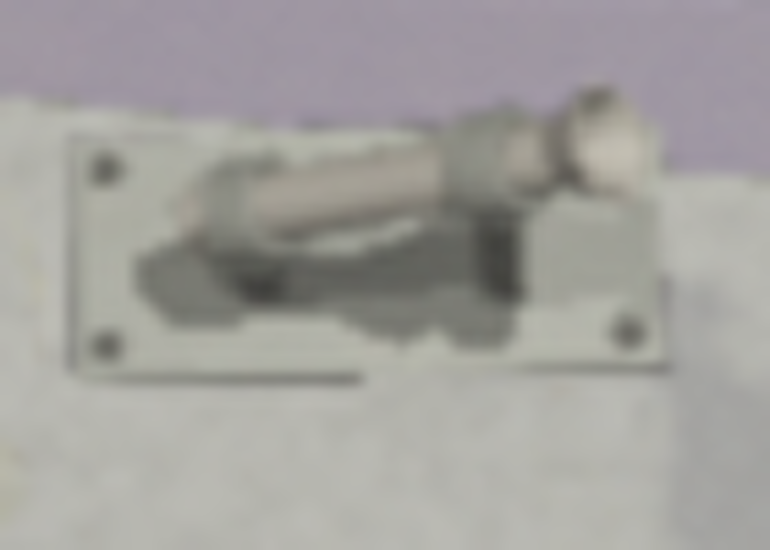

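View pics/s3.png

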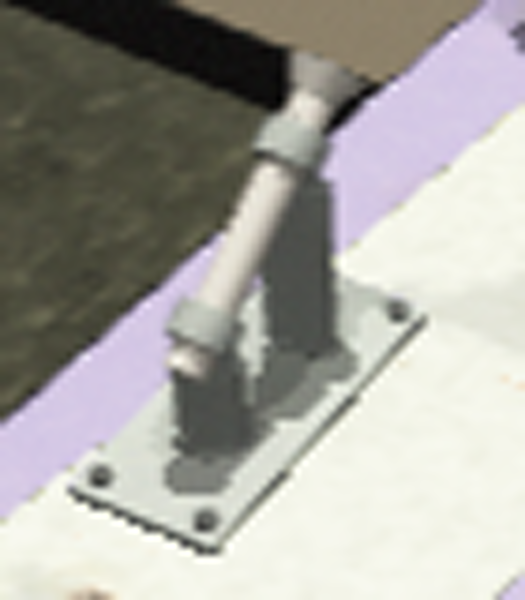

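View pics/t4.png

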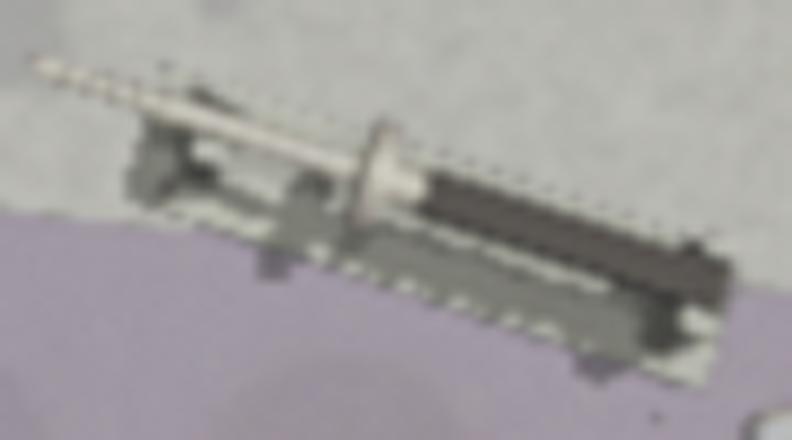

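View pics/s4.png

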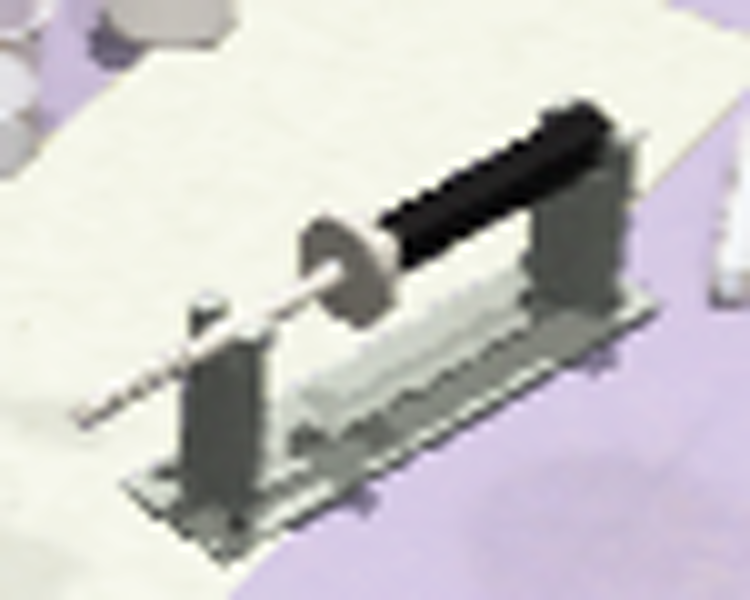

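```bash
cat >> h.py <<'E'
def px(u,k,o): return (np.array(u,float)+.5)/k-.5+np.array(o)
E
python3 - <<'E'
from h import *
t=Cam("top"); s=Cam("scene")
T=lambda u:px(u,8.8,(345,195)); S=lambda u:px(u,10,(325,155))
G={}
for n,a,b in (("tip",(36,65),(80,420)),("collar",(368,172),(340,270)),("hfront",(428,190),(398,235)),("hend",(728,282),(592,128))):
    P,e=tri(t,T(a),s,S(b)); G[n]=P; print(n,P.round(4),round(e,4),"top@.07",t.at(T(a),.07).round(4),"scene@.07",s.at(S(b),.07).round(4))
T=lambda u:px(u,11,(275,143)); S=lambda u:px(u,7.5,(245,168))
for n,a,b in (("b1",(105,168),(100,475)),("b2",(105,347),(205,520)),("b3",(628,332),(398,310)),("c_far",(70,372),(215,550)),("c_fl",(70,137),(72,490)),("c_n",(670,368),(425,318))):
    print(n,t.at(T(a),.008).round(4),s.at(S(b),.008).round(4))
print("mouth",t.at(T((605,140)),.13).round(4),s.at(S((325,70)),.13).round(4),tri(t,T((605,140)),s,S((325,70))))
print("bottom tube",tri(t,T((185,215)),s,S((185,360))))
for n,c,x,y,w,h,k in (("t5",t,318,145,24,24,25),("s5",s,275,168,30,24,25)):
    g=c.img[y:y+h,x:x+w].astype(float); g=np.clip((g-g.min())/(g.max()-g.min())*255,0,255).astype(np.uint8)
    cv2.imwrite(f"pics/{n}.png",cv2.resize(g,None,fx=k,fy=k,interpolation=cv2.INTER_NEAREST))
E
```

```text
tip [ 0.4792 -0.0709  0.0679] 0.0017 top@.07 [ 0.4781 -0.0712  0.07  ] scene@.07 [ 0.4788 -0.0684  0.07  ]
collar [ 0.4472 -0.1807  0.0693] 0.0028 top@.07 [ 0.4458 -0.1811  0.07  ] scene@.07 [ 0.4482 -0.1794  0.07  ]
hfront [ 0.4393 -0.2005  0.0745] 0.0011 top@.07 [ 0.4404 -0.201   0.07  ] scene@.07 [ 0.4413 -0.2064  0.07  ]
hend [ 0.4145 -0.3001  0.0674] 0.003 top@.07 [ 0.4128 -0.3     0.07  ] scene@.07 [ 0.4146 -0.296   0.07  ]
b1 [0.6168 0.1253 0.008 ] [0.6185 0.1249 0.008 ]
b2 [0.5664 0.1234 0.008 ] [0.5686 0.1225 0.008 ]
b3 [ 0.575  -0.0209  0.008 ] [ 0.5765 -0.0219  0.008 ]
c_far [0.5591 0.1328 0.008 ] [0.5555 0.1335 0.008 ]
c_fl [0.6253 0.1353 0.008 ] [0.6224 0.1376 0.008 ]
c_n [ 0.5652 -0.0327  0.008 ] [ 0.5641 -0.0239  0.008 ]
mouth [ 0.6004 -0.0114  0.13  ] [ 0.6013 -0.0104  0.13  ] (array([ 0.60108266, -0.01108652,  0.12950832]), np.float64(0.0012517156727798033))
bottom tube (array([0.59227886, 0.0991633 , 0.06232763]), np.float64(0.00023231725715876578))
```

View pics/t5.png

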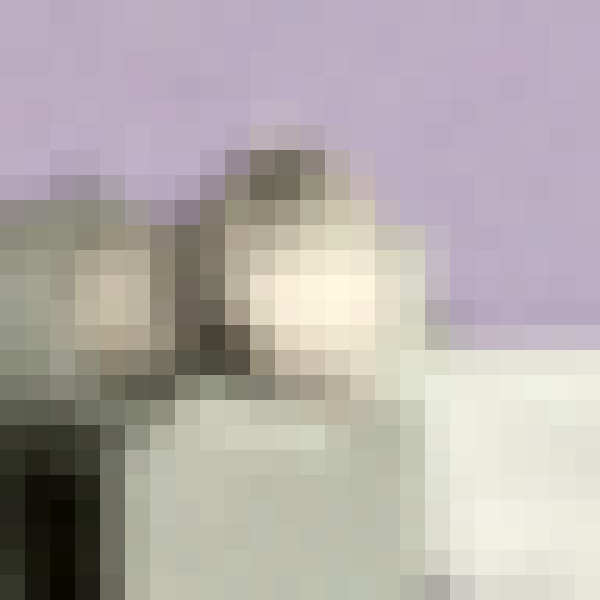

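View pics/s5.png

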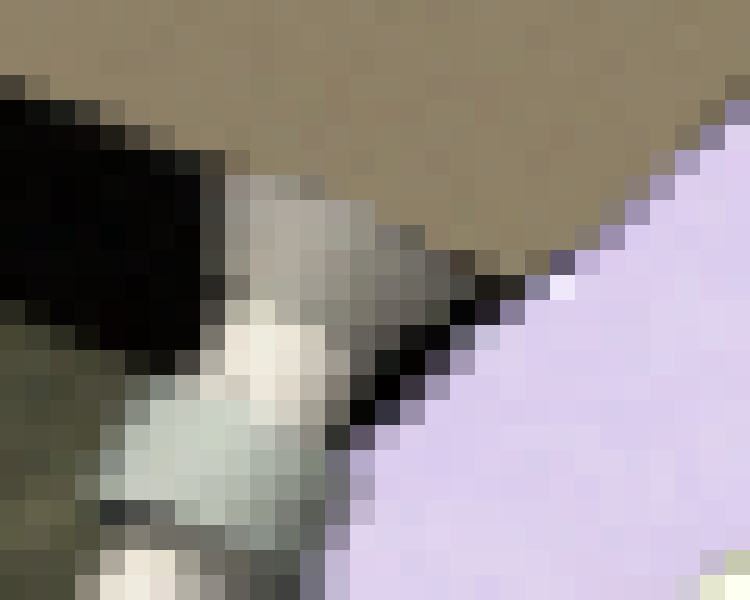

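```bash
cat >> h.py <<'E'
def state(pr=1):
    o=bot.get_obs(); M=rot(o["tcp_rot"]); g=o["ee_pos"]-M[:,0]*bot.hold_point_z
    if pr: print("t%.2f"%o["time"],"hold",g.round(4),"toolx",M[:,0].round(3),"y-yaw %.2f z-yaw %.2f"%(np.degrees(np.arctan2(M[1,1],M[0,1])),np.degrees(np.arctan2(M[1,2],M[0,2]))),"F",o["wrist_force"].round(1),"op %.4f"%o["opening"],"q6 %.0f"%o["q"][5])
    return o,M,g
def delta(target,zyaw):
    """shift in tool axes AFTER turning so tool z has yaw zyaw"""
    o,M,g=state(); cur=np.degrees(np.arctan2(M[1,2],M[0,2])); d=(zyaw-cur+180)%360-180
    # about tool x (down): positive turn lowers yaw
    turn=-d*np.sign(-M[2,0]); M2=M@R.from_euler('x',turn,degrees=True).as_matrix()
    print("turn rad %.3f (deg %.1f)"%(np.radians(turn),turn),"then shift mm",(1000*M2.T@(np.array(target)-g)).round(1),"or before turn",(1000*M.T@(np.array(target)-g)).round(1))
E
python3 - <<'E'
from h import *
t=Cam("top"); s=Cam("scene")
y=np.radians(93);d=np.array([np.cos(y)*.8192,np.sin(y)*.8192,-.5736]);e1=np.array([-np.sin(y),np.cos(y),0]);e2=np.cross(d,e1);o=np.array([.600,-.0125,.13])
C=[o+.017*(np.cos(a)*e1+np.sin(a)*e2) for a in np.linspace(0,6.28,60)]
for c in (t,s):
    U=np.array([c.proj(P) for P in C]); print(U.min(0).round(1),U.max(0).round(1),c.proj(o).round(1), c.proj(o+.14*d).round(1))
delta([.4274,-.25,.07],74.1); delta([.4274,-.25,.07],-105.9)
E
```

```text
[326.5 149.4] [333.3 161.4] [329.9 155.4] [290.7 162.4]
[283.5 174. ] [293.9 179.4] [288.7 176.7] [268.4 219.1]
t0.50 hold [ 0.2231 -0.5027  0.25  ] toolx [-0.  0. -1.] y-yaw -66.06 z-yaw -156.06 F [ 1.3  0.1 -0.9] op 0.0853 q6 90
turn rad 2.266 (deg 129.8) then shift mm [ 180.  -127.2  299. ] or before turn [ 180.  -148.1 -289.2]
t0.50 hold [ 0.2231 -0.5027  0.25  ] toolx [-0.  0. -1.] y-yaw -66.06 z-yaw -156.06 F [ 1.3  0.1 -0.9] op 0.0853 q6 90
turn rad -0.876 (deg -50.2) then shift mm [ 180.   127.2 -299. ] or before turn [ 180.  -148.1 -289.2]
```

```bash
python3 - <<'E'
from h import *
t=Cam("top"); s=Cam("scene")
print(t.at((478,257),0),s.at((422,165),0),tri(t,(486,257),s,(430,133)),tri(t,(515,305),s,(605,130)))
t.crop("pics/t6.png",430,200,150,140,5); s.crop("pics/s6.png",380,90,260,110,3)
E
```

```text
[ 0.33175003 -0.46860037  0.        ] [ 0.3391486  -0.48406917  0.        ] (array([ 0.3254173 , -0.43986451,  0.16023078]), np.float64(0.0025949729901023617)) (array([ 0.04176037, -0.43393438,  0.3243816 ]), np.float64(0.3397532035099311))
```

View pics/t6.png

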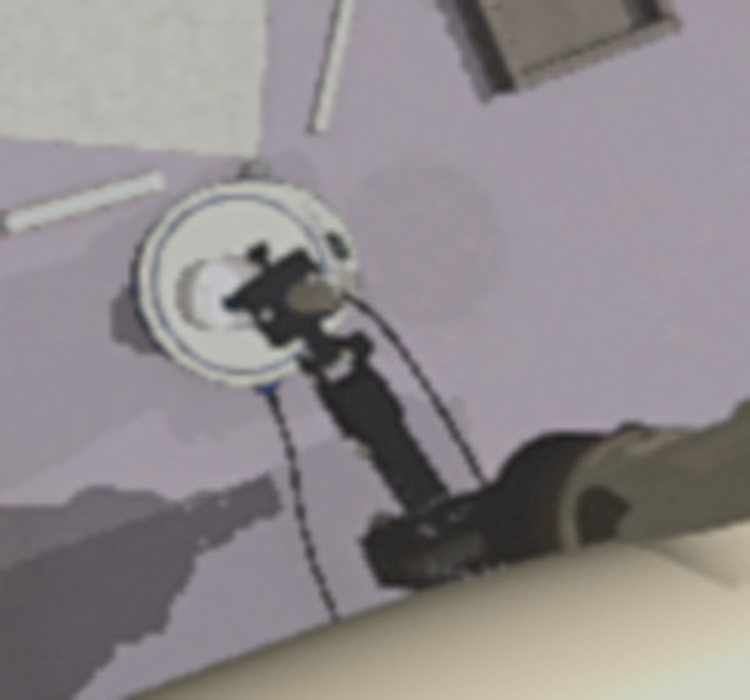

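View pics/s6.png

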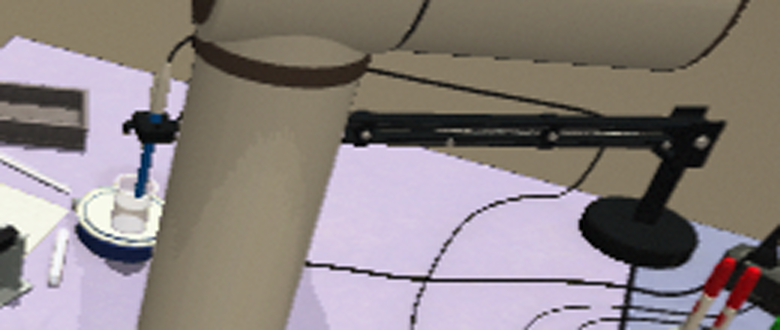

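```bash
python3 -m inch '[[[-13,0,0],-0.1095],[[-13,0,0],-0.1095],[[-13,0,0],-0.1095],[[-13,0,0],-0.1095],[[-13,0,0],-0.1095],[[-13,0,0],-0.1095],[[-13,0,0],-0.1095],[[-9,0,0],-0.1095]]' 100 20
python3 -m inch '[[[0,15.9,-37.4],0],[[0,15.9,-37.4],0],[[0,15.9,-37.4],0],[[0,15.9,-37.4],0],[[0,15.9,-37.4],0],[[0,15.9,-37.4],0],[[0,15.9,-37.4],0],[[0,15.9,-37.4],0]]'
python3 - <<'E'
from h import *
delta([.4274,-.25,.07],-105.9)
t=Cam("top"); s=Cam("scene")
s.crop("pics/s7.png",245,100,200,150,4); t.crop("pics/t7.png",300,150,200,130,4)
E
```

```text
time: 1.27
ee_pos: [0.2232, -0.5027, 0.3326]
tcp_rot: [41.6, 89.9, -63.9]
wrist_force: [0.0, 0.1, -0.1]
opening: 0.0855
time: 1.93
ee_pos: [0.4281, -0.2479, 0.3316]
tcp_rot: [74.4, 90.0, -31.4]
wrist_force: [0.5, 0.2, -1.1]
opening: 0.0855
t1.93 hold [ 0.4281 -0.2479  0.3503] toolx [ 0.001 -0.    -1.   ] y-yaw -15.88 z-yaw -105.88 F [ 0.5  0.2 -1.1] op 0.0855 q6 76
turn rad 0.000 (deg 0.0) then shift mm [280.3  -0.3   2.2] or before turn [280.3  -0.3   2.2]
```

View pics/s7.png

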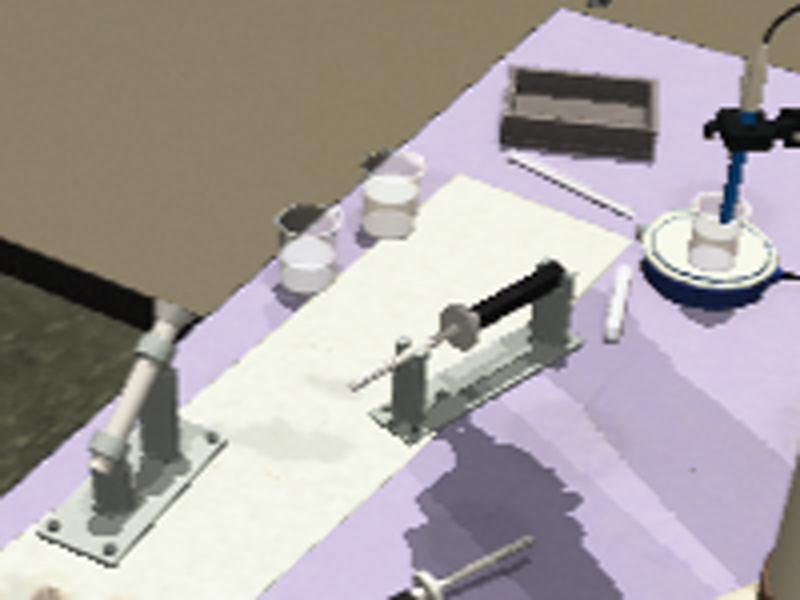

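```bash
python3 -m inch '[[[35,0,1],0],[[35,0,1],0],[[35,0,0],0],[[35,0,0],0],[[35,0,0],0],[[35,0,0],0],[[35,0,0],0],[[17,0,0],0]]'
python3 -m inch '[[[9,0,0],0],[[8,0,0],0],[[0,0,0],0],[[0,0,0],0]]'
python3 - <<'E'
from h import *
state()
t=Cam("top"); s=Cam("scene")
s.crop("pics/s8.png",285,120,130,100,6)
E
```

```text
time: 2.7
ee_pos: [0.4247, -0.2511, 0.065]
tcp_rot: [-102.7, 89.7, 151.4]
wrist_force: [-0.7, -0.1, 0.5]
opening: 0.0855
time: 3.03
ee_pos: [0.4272, -0.2521, 0.0534]
tcp_rot: [73.7, 89.9, -32.2]
wrist_force: [0.5, 0.1, -0.6]
opening: 0.0853
t3.03 hold [ 0.4272 -0.2521  0.0721] toolx [ 0.001 -0.001 -1.   ] y-yaw -15.88 z-yaw -105.88 F [ 0.5  0.1 -0.6] op 0.0853 q6 75
```

View pics/s8.png

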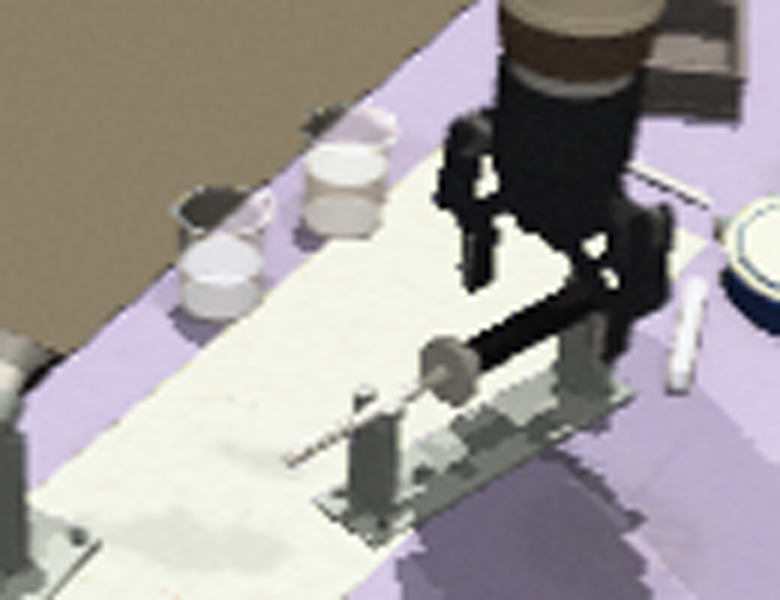

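```bash
python3 -m inch '[[[0,0,0],0],[[0,0,0],0],[[0,0,0],0],[[0,0,0],0],[[0,0,0],0],[[0,0,0],0],[[0,0,0],0],[[0,0,0],0]]' 0 20
python3 -m inch '[[[0,0,0],0],[[0,0,0],0],[[0,0,0],0],[[0,0,0],0]]'
```

```text
time: 3.8
ee_pos: [0.4268, -0.2516, 0.0524]
tcp_rot: [71.7, 90.0, -34.1]
wrist_force: [-1.0, 0.1, 2.2]
opening: 0.0157
time: 4.13
ee_pos: [0.4268, -0.2516, 0.0524]
tcp_rot: [74.4, 90.0, -31.5]
wrist_force: [0.1, 0.4, 2.5]
opening: 0.0155
```

```bash
python3 -m inch '[[[-8,0,0],0],[[-12,0,0],0],[[-15,0,0],0],[[-20,0,0],0],[[-20,0,0],0],[[-15,0,0],0],[[-5,0,0],0],[[0,0,0],0]]'
python3 - <<'E'
from h import *
state()
t=Cam("top"); s=Cam("scene")
s.crop("pics/s9.png",285,90,130,100,6);t.crop("pics/t9.png",320,170,130,100,6)
E
```

```text
time: 4.8
ee_pos: [0.4274, -0.252, 0.1492]
tcp_rot: [75.2, 89.8, -30.7]
wrist_force: [-0.3, 1.4, -1.8]
opening: 0.0153
t4.80 hold [ 0.4274 -0.2519  0.1679] toolx [ 0.002 -0.001 -1.   ] y-yaw -15.87 z-yaw -105.87 F [-0.3  1.4 -1.8] op 0.0153 q6 75
```

View pics/s9.png

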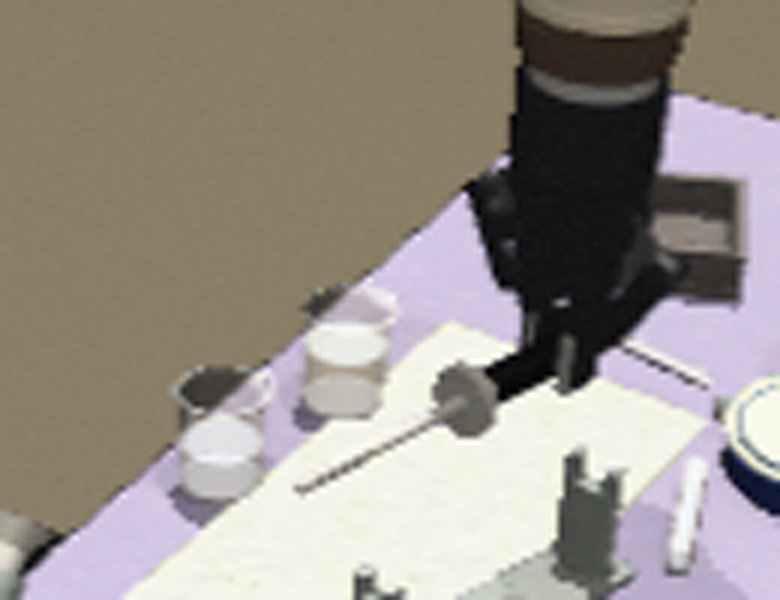

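View pics/t9.png

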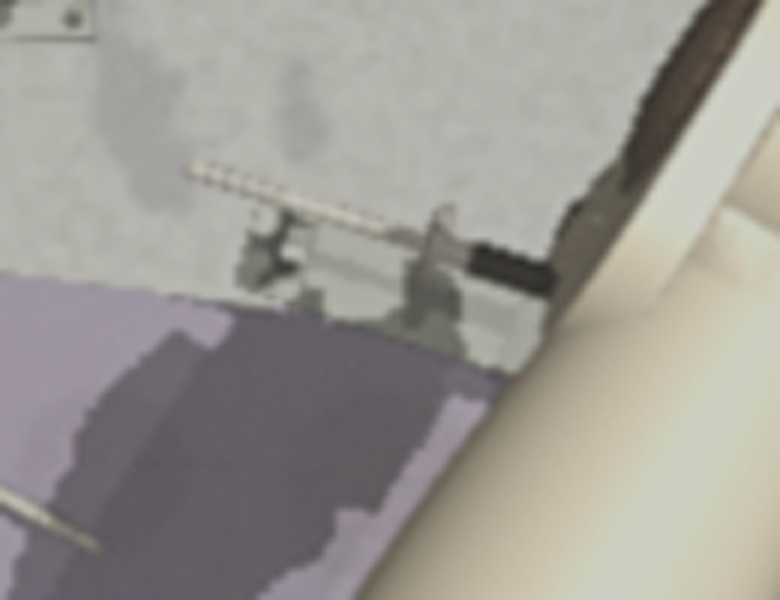

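```bash
python3 - <<'E'
from h import *
t=Cam("top"); s=Cam("scene")
a,e=tri(t,px((190,168),6,(320,170)),s,px((300,488),6,(285,90)))
b,e2=tri(t,px((432,238),6,(320,170)),s,px((458,408),6,(285,90)))
print(a,e,b,e2); d=a-b; print(np.linalg.norm(d),np.degrees(np.arctan2(d[1],d[0])),np.degrees(np.arcsin(d[2]/np.linalg.norm(d))))
M,_=0,0
_,_,g=state(0); print(np.linalg.norm(a-g),np.degrees(np.arcsin((a-g)[2]/np.linalg.norm(a-g))))
E
```

```text
[ 0.4778909  -0.07259429  0.16302695] 0.0012691906591406558 [ 0.44952772 -0.1833811   0.15832571] 0.0008005816761743039
0.11445649037246176 75.6398098935519 2.3540581840333243
0.1860692163836041 -0.5648367953157976
```

```bash
python3 - <<'E'
from h import *
delta([.611,-.223,.150],-87)
t=Cam("top"); s=Cam("scene"); print(t.at((412,155),.05),s.at((321,160),.05))
E
python3 -m inch '[[[0,0,0],-0.11],[[0,0,0],-0.11],[[0,0,0],-0.11]]'
python3 - <<'E'
from h import *
delta([.611,-.223,.150],-87)
E
```

```text
t5.00 hold [ 0.4263 -0.2514  0.1649] toolx [-0.002  0.001 -1.   ] y-yaw -15.87 z-yaw -105.87 F [ 0.3  0.  -1.3] op 0.0155 q6 75
turn rad -0.329 (deg -18.9) then shift mm [ 14.6 185.9 -18.7] or before turn [ 14.6 169.9 -77.8]
[ 0.62752373 -0.25809469  0.05      ] [ 0.62791443 -0.24309402  0.05      ]
time: 5.35
ee_pos: [0.4265, -0.2515, 0.1466]
tcp_rot: [-124.5, 89.9, 148.9]
wrist_force: [0.5, -0.0, -1.9]
opening: 0.0154
t5.35 hold [ 0.4265 -0.2515  0.1653] toolx [-0.001  0.001 -1.   ] y-yaw 3.35 z-yaw -86.65 F [ 0.5 -0.  -1.9] op 0.0154 q6 56
turn rad 0.006 (deg 0.3) then shift mm [ 15.2 185.7 -18.8] or before turn [ 15.2 185.8 -17.6]
```

```bash
python3 -m inch '[[[0,15,0],0.006],[[0,25,-1],0],[[0,28,-2],0],[[0,28,-3],0],[[0,28,-3],0],[[3,28,-3],0],[[5,22,-3],0],[[7,12,-3],0]]'
python3 -m inch '[[[12,0,0],0],[[10,0,0],0],[[3,0,0],0],[[0,0,0],0]]'
python3 - <<'E'
from h import *
state()
t=Cam("top"); s=Cam("scene")
s.crop("pics/s10.png",245,120,110,80,7);t.crop("pics/t10.png",290,120,130,70,6)
E
```

```text
time: 6.02
ee_pos: [0.6137, -0.2242, 0.131]
tcp_rot: [-135.7, 90.0, 137.0]
wrist_force: [-0.9, -0.4, -1.8]
opening: 0.0155
time: 6.35
ee_pos: [0.61, -0.2249, 0.1058]
tcp_rot: [-109.9, 89.8, 162.7]
wrist_force: [0.2, 0.3, -1.6]
opening: 0.0155
t6.35 hold [ 0.61   -0.2249  0.1245] toolx [-0.003  0.001 -1.   ] y-yaw 2.65 z-yaw -87.35 F [ 0.2  0.3 -1.6] op 0.0155 q6 67
```

View pics/s10.png

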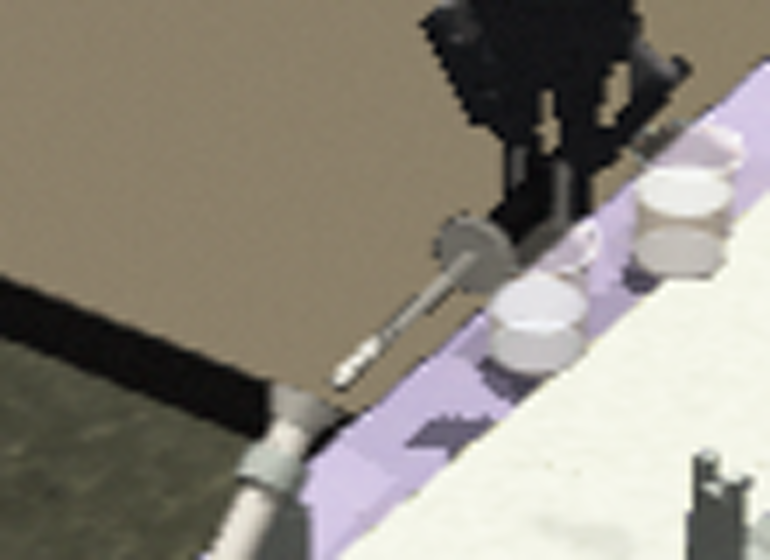

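View pics/t10.png

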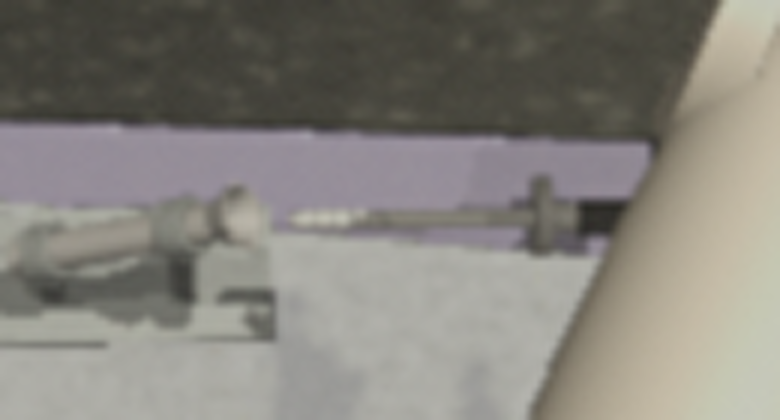

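```bash
python3 - <<'E'
from h import *
t=Cam("top"); s=Cam("scene")
T=lambda u:px(u,6,(290,120)); S=lambda u:px(u,7,(245,120))
a,e=tri(t,T((288,219)),s,S((335,386)))
b,e2=tri(t,T((534,214)),s,S((474,258)))
m,e3=tri(t,T((240,214)),s,S((312,400)))
print(a,e,b,e2,"mouth",m,e3); d=a-b; print(np.linalg.norm(d),np.degrees(np.arctan2(d[1],d[0])),np.degrees(np.arcsin(d[2]/np.linalg.norm(d))))
_,_,g=state(0);d=a-g; print(g,np.linalg.norm(d),np.degrees(np.arctan2(d[1],d[0])),np.degrees(np.arcsin((a-g)[2]/np.linalg.norm(a-g))))
E
```

```text
[ 0.60076784 -0.03389344  0.12384706] 0.0012376861542354376 [ 0.60558716 -0.1501066   0.12422394] 0.0010484800446358409 mouth [ 0.59924379 -0.01197513  0.13084788] 0.002246104636155127
0.11631365839366127 92.37467844667918 -0.18564762136845847
[ 0.61151239 -0.22519597  0.12710777] 0.19163177727095942 93.2146534246786 -0.9749626381761152
```

```bash
python3 -m inch '[[[0,0,-8],0],[[0,0,-8],0],[[0,0,-6],0],[[0,0,-3],0],[[0,0,-2],0],[[0,0,0],0]]'
python3 -m inch '[[[-1,0,-2],0],[[-1,0,-2],0],[[-1,0,-2],0],[[0,0,0],0]]'
python3 - <<'E'
from h import *
state()
t=Cam("top"); s=Cam("scene")
s.crop("pics/s11.png",265,120,90,75,8);t.crop("pics/t11.png",290,120,130,70,6)
E
```

```text
time: 7.05
ee_pos: [0.6106, -0.1971, 0.1074]
tcp_rot: [79.0, 90.0, -8.3]
wrist_force: [-0.2, -0.5, -0.5]
opening: 0.0154
time: 7.38
ee_pos: [0.6103, -0.1916, 0.1106]
tcp_rot: [84.9, 90.0, -2.4]
wrist_force: [0.8, -0.3, -2.2]
opening: 0.0154
t7.38 hold [ 0.6103 -0.1916  0.1293] toolx [ 0. -0. -1.] y-yaw 2.70 z-yaw -87.30 F [ 0.8 -0.3 -2.2] op 0.0154 q6 70
```

View pics/s11.png

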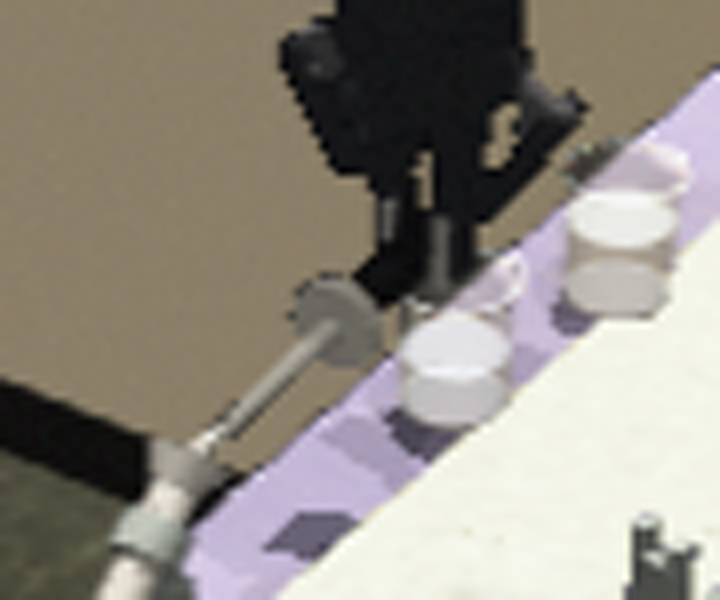

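```bash
python3 -m inch '[[[0,0,-2],0],[[0,0,-2],0],[[0,0,0],0]]'; python3 -m inch '[[[0,0,-2],0],[[0,0,-2],0],[[0,0,0],0]]';  python3 -c "
from h import *
state()"
```

```text
time: 7.73
ee_pos: [0.6101, -0.1888, 0.1104]
tcp_rot: [3.9, 89.9, -83.4]
wrist_force: [0.5, -5.8, -1.0]
opening: 0.0155
time: 7.98
ee_pos: [0.6102, -0.1879, 0.1111]
tcp_rot: [8.6, 89.5, -78.9]
wrist_force: [0.3, -21.1, -1.6]
opening: 0.0157
t7.98 hold [ 0.6101 -0.1877  0.1298] toolx [ 0.002 -0.008 -1.   ] y-yaw 2.52 z-yaw -87.48 F [  0.3 -21.1  -1.6] op 0.0157 q6 71
```

```bash
python3 -m inch '[[[-4,0,0],0],[[-4,0,0],0],[[-4,0,0],0],[[-4,0,-0.5],0],[[-4,0,-0.5],0],[[-4,0,-1],0],[[0,0,0],0]]'; python3 - <<'E'
from h import *
state()
t=Cam("top"); s=Cam("scene")
s.crop("pics/s12.png",265,120,90,75,8);t.crop("pics/t12.png",290,120,130,70,6)
E
```

```text
time: 8.57
ee_pos: [0.6102, -0.1842, 0.1357]
tcp_rot: [21.7, 89.7, -65.7]
wrist_force: [0.1, -11.4, -0.3]
opening: 0.0155
t8.57 hold [ 0.6102 -0.1841  0.1544] toolx [ 0.002 -0.005 -1.   ] y-yaw 2.59 z-yaw -87.41 F [  0.1 -11.4  -0.3] op 0.0155 q6 71
```

View pics/s12.png

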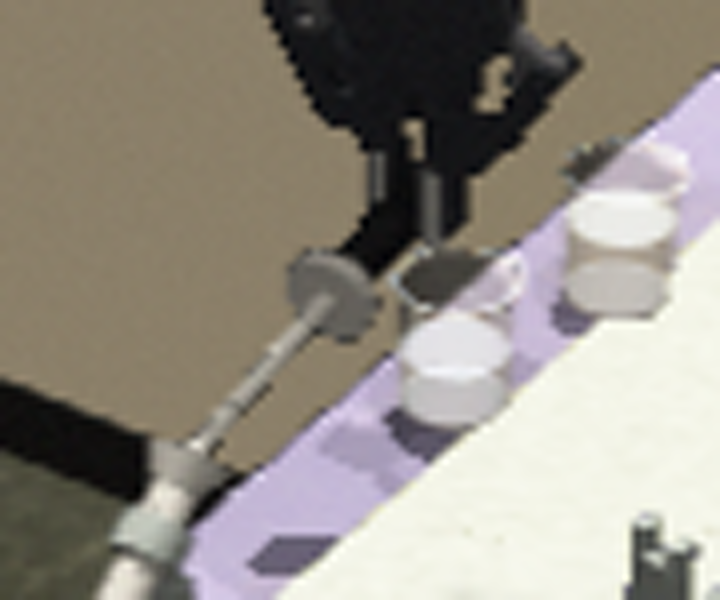

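```bash
python3 -m inch '[[[-4.5,0,-1],0],[[-4.5,0,-1.2],0],[[-4.5,0,-1.3],0],[[-4.5,0,-1.5],0],[[0,0,0],0]]'; python3 -m inch '[[[-4.5,0,-1.6],0],[[-4.5,0,-1.7],0],[[-4.5,0,-1.8],0],[[-4.5,0,-1.9],0],[[0,0,0],0]]';python3 - <<'E'
from h import *
state()
t=Cam("top"); s=Cam("scene")
s.crop("pics/s13.png",265,120,90,75,8);t.crop("pics/t13.png",290,120,130,70,6)
E
```

```text
time: 9.08
ee_pos: [0.6098, -0.1776, 0.1535]
tcp_rot: [42.0, 89.9, -45.4]
wrist_force: [0.1, -4.7, -2.1]
opening: 0.0156
time: 9.5
ee_pos: [0.6095, -0.1706, 0.1714]
tcp_rot: [32.9, 89.9, -54.5]
wrist_force: [-0.0, -6.2, 0.2]
opening: 0.0157
t9.50 hold [ 0.6095 -0.1706  0.1901] toolx [ 0.001 -0.002 -1.   ] y-yaw 2.66 z-yaw -87.34 F [-0.  -6.2  0.2] op 0.0157 q6 72
```

View pics/s13.png

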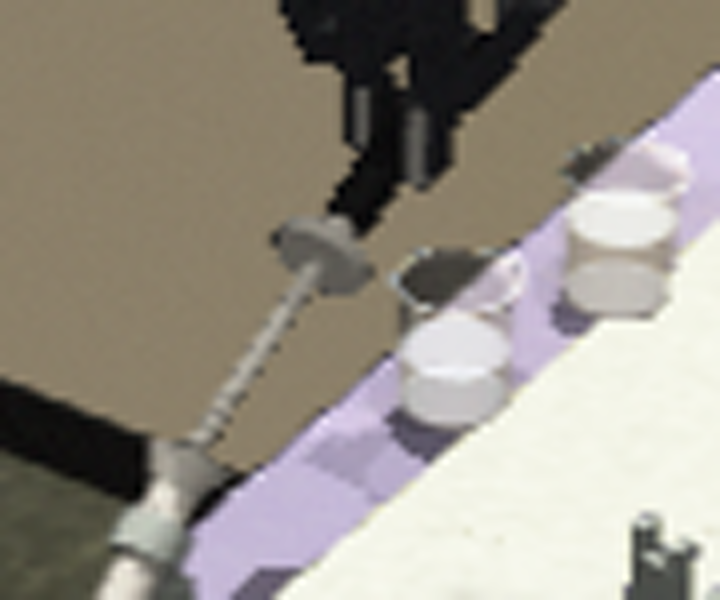

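View pics/t13.png

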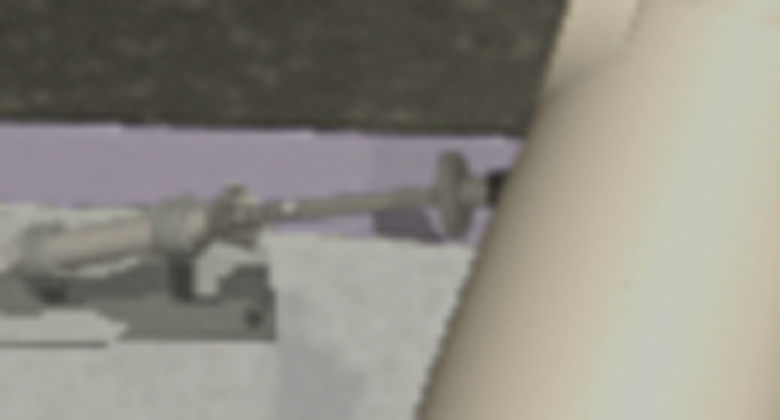

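```bash
python3 -m inch '[[[-4.5,0,-2.2],0],[[-4.5,0,-2.3],0],[[-4.5,0,-2.4],0],[[-4.5,0,-2.5],0],[[0,0,0],0]]'; python3 -m inch '[[[-4.5,0,-2.6],0],[[-4.5,0,-2.8],0],[[-4.5,0,-2.8],0],[[-4,0,-2.8],0],[[0,0,0],0]]';python3 - <<'E'
from h import *
state()
t=Cam("top"); s=Cam("scene")
s.crop("pics/s14.png",255,110,90,75,8);t.crop("pics/t14.png",290,120,130,70,6)
E
```

```text
time: 10.02
ee_pos: [0.609, -0.1598, 0.1897]
tcp_rot: [83.7, 89.9, -3.6]
wrist_force: [-0.5, -1.9, -1.8]
opening: 0.0158
time: 10.43
ee_pos: [0.6084, -0.1489, 0.207]
tcp_rot: [82.0, 89.9, -5.3]
wrist_force: [0.1, -3.4, -0.7]
opening: 0.0156
t10.43 hold [ 0.6084 -0.1489  0.2257] toolx [ 0.001 -0.    -1.   ] y-yaw 2.72 z-yaw -87.28 F [ 0.1 -3.4 -0.7] op 0.0156 q6 74
```

View pics/s14.png

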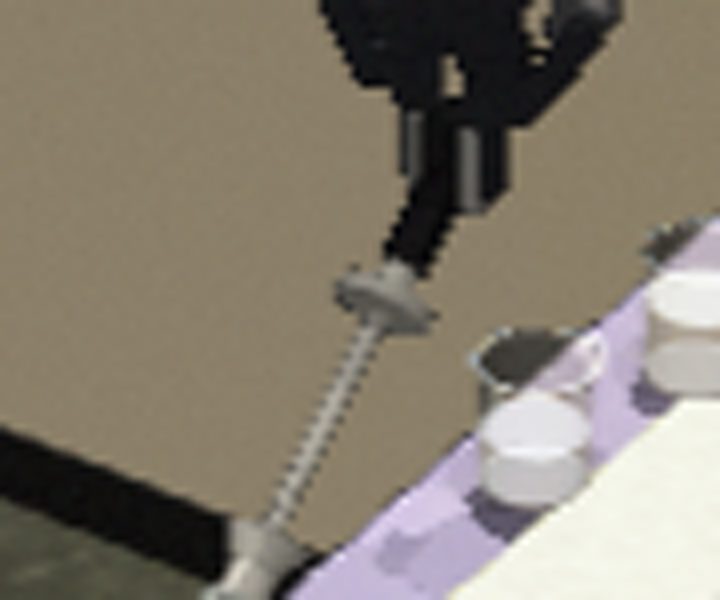

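View pics/t14.png

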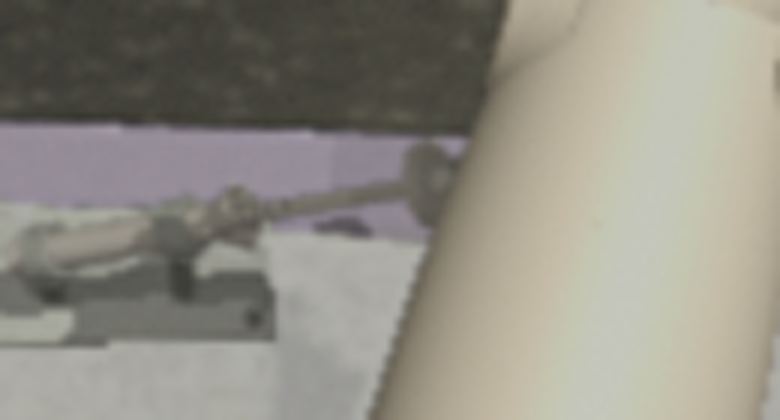

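```bash
python3 - <<'E'
from h import *
t=Cam("top"); s=Cam("scene")
b,e=tri(t,px((418,186),6,(290,120)),s,px((378,312),8,(255,110)))
_,_,g=state()
M=np.array([.600,-.0125,.13]); print(b,e)
for n,d in (("hold->collar",b-g),("collar->M",M-b),("hold->M",M-g)): L=np.linalg.norm(d); print(n,L,np.degrees(np.arctan2(d[1],d[0])),np.degrees(np.arcsin(d[2]/L)))
E
```

```text
t10.63 hold [ 0.6082 -0.1494  0.2245] toolx [ 0.  0. -1.] y-yaw 2.69 z-yaw -87.31 F [ 0.  -3.7  1.5] op 0.0155 q6 73
[ 0.60343336 -0.09002084  0.1859315 ] 0.0016688849187594997
hold->collar 0.07091658375962603 94.61750789958211 -32.91413746911664
collar->M 0.09565354941693555 92.53594167595153 -35.78391815558713
hold->M 0.16650074608773516 93.43961372232536 -34.566503751013464
```

```bash
python3 -m inch '[[[3,0,-4],0],[[5.7,0,-8.2],0],[[5.7,-0.2,-8.2],0],[[5.7,-0.2,-8.2],0],[[0,0,0],0]]'; python3 -m inch '[[[5.7,-0.2,-8.2],0],[[5.7,-0.2,-8.2],0],[[5.7,-0.2,-8.2],0],[[0,0,0],0]]';python3 - <<'E'
from h import *
state()
delta([.603,-.0715,.1713],-87.3)
s=Cam("scene")
s.crop("pics/s15.png",255,120,90,75,8)
E
```

```text
time: 11.05
ee_pos: [0.6058, -0.1188, 0.1837]
tcp_rot: [-117.3, 89.8, 155.5]
wrist_force: [-0.3, 0.5, -1.8]
opening: 0.0154
time: 11.38
ee_pos: [0.6042, -0.0947, 0.1671]
tcp_rot: [-116.2, 89.9, 156.6]
wrist_force: [0.2, -0.4, -2.5]
opening: 0.0154
t11.38 hold [ 0.6042 -0.0947  0.1858] toolx [-0.002  0.001 -1.   ] y-yaw 2.76 z-yaw -87.24 F [ 0.2 -0.4 -2.5] op 0.0154 q6 78
t11.38 hold [ 0.6042 -0.0947  0.1858] toolx [-0.002  0.001 -1.   ] y-yaw 2.76 z-yaw -87.24 F [ 0.2 -0.4 -2.5] op 0.0154 q6 78
turn rad 0.001 (deg 0.1) then shift mm [ 14.5  -0.1 -23.2] or before turn [ 14.5  -0.1 -23.2]
```

View pics/s15.png

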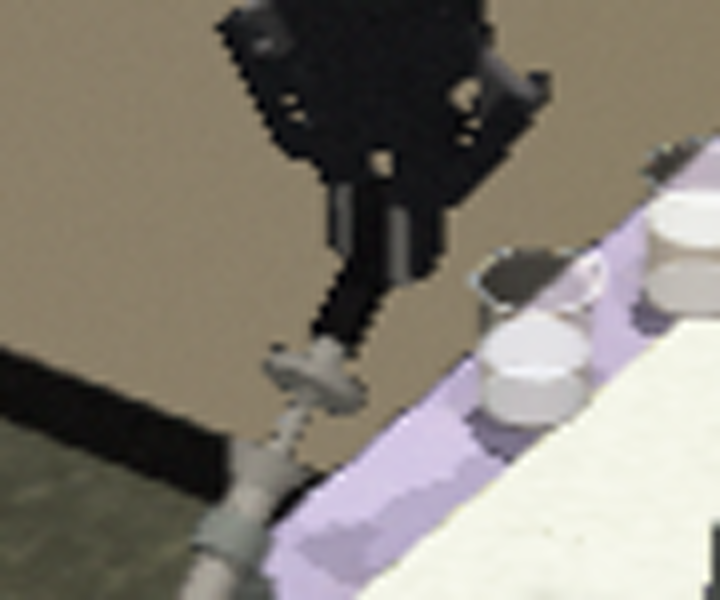

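```bash
python3 -m inch '[[[4.6,0,-6.6],0],[[4.6,0,-6.6],0],[[3.4,0,-4.9],0],[[0,0,0],0]]'; python3 -m inch '[[[1.1,0,-1.6],0],[[1.1,0,-1.6],0],[[0,0,0],0]]'; python3 -m inch '[[[1.1,0,-1.6],0],[[1.1,0,-1.6],0],[[0,0,0],0]]';python3 - <<'E'
from h import *
state()
s=Cam("scene");t=Cam("top")
s.crop("pics/s16.png",255,130,90,75,8)
t.crop("pics/t16.png",290,120,130,70,6)
E
```

```text
time: 11.77
ee_pos: [0.6035, -0.0773, 0.155]
tcp_rot: [-113.2, 89.9, 159.5]
wrist_force: [-0.3, 0.5, -1.5]
opening: 0.0158
time: 12.02
ee_pos: [0.6037, -0.075, 0.1537]
tcp_rot: [-126.0, 90.0, 146.7]
wrist_force: [-1.2, 1.1, -2.9]
opening: 0.0155
time: 12.27
ee_pos: [0.6035, -0.0717, 0.1514]
tcp_rot: [-127.6, 90.0, 145.1]
wrist_force: [0.3, 0.1, -1.8]
opening: 0.0157
t12.27 hold [ 0.6035 -0.0717  0.1701] toolx [-0.  0. -1.] y-yaw 2.69 z-yaw -87.31 F [ 0.3  0.1 -1.8] op 0.0157 q6 81
```

View pics/s16.png

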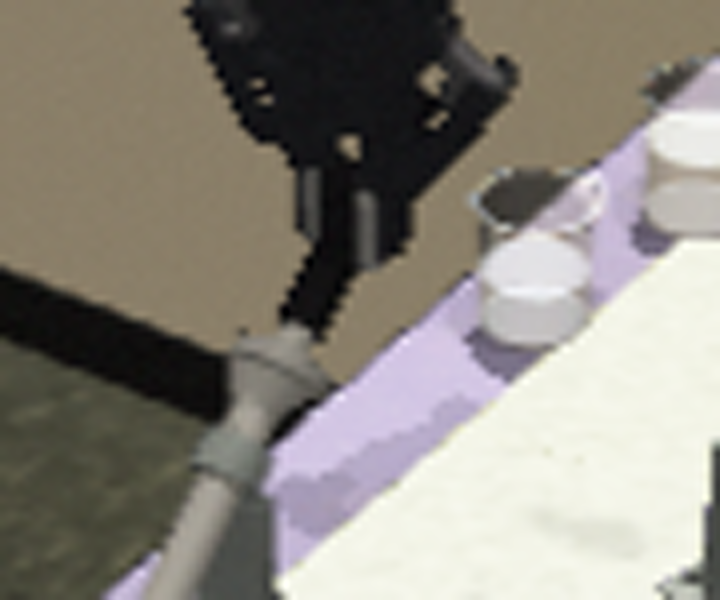

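```bash
python3 -m inch '[[[1.1,0,-1.6],0],[[0.6,0,-0.8],0],[[0,0,0],0]]'; python3 -m inch '[[[0.6,0,-0.8],0],[[0.6,0,-0.8],0],[[0,0,0],0]]'
```

```text
time: 12.62
ee_pos: [0.6036, -0.0707, 0.151]
tcp_rot: [26.0, 89.8, -61.3]
wrist_force: [-0.9, -7.7, 4.6]
opening: 0.0156
time: 12.87
ee_pos: [0.6037, -0.0706, 0.1511]
tcp_rot: [26.3, 89.6, -61.1]
wrist_force: [-3.5, -13.9, 11.5]
opening: 0.0156
```

```bash
python3 -m inch '[[[0,0,0],0],[[0,0,0],0],[[0,0,0],0],[[0,0,0],0],[[0,0,0],0],[[0,0,0],0],[[0,0,0],0],[[0,0,0],0]]';python3 -m inch '[[[0,0,0],0],[[0,0,0],0],[[0,0,0],0],[[0,0,0],0],[[0,0,0],0],[[0,0,0],0],[[0,0,0],0]]'; python3 - <<'E'
from h import *
state()
s=Cam("scene");t=Cam("top")
s.crop("pics/s17.png",265,145,50,45,13)
t.crop("pics/t17.png",310,140,50,30,13)
E
```

```text
time: 13.53
ee_pos: [0.6037, -0.0706, 0.1511]
tcp_rot: [27.4, 89.7, -60.0]
wrist_force: [-3.4, -12.6, 11.3]
opening: 0.016
time: 14.12
ee_pos: [0.6037, -0.0706, 0.1511]
tcp_rot: [27.9, 89.7, -59.5]
wrist_force: [-2.6, -13.9, 11.9]
opening: 0.0158
t14.12 hold [ 0.6037 -0.0705  0.1698] toolx [ 0.003 -0.005 -1.   ] y-yaw 2.59 z-yaw -87.42 F [ -2.6 -13.9  11.9] op 0.0158 q6 81
```

View pics/s17.png

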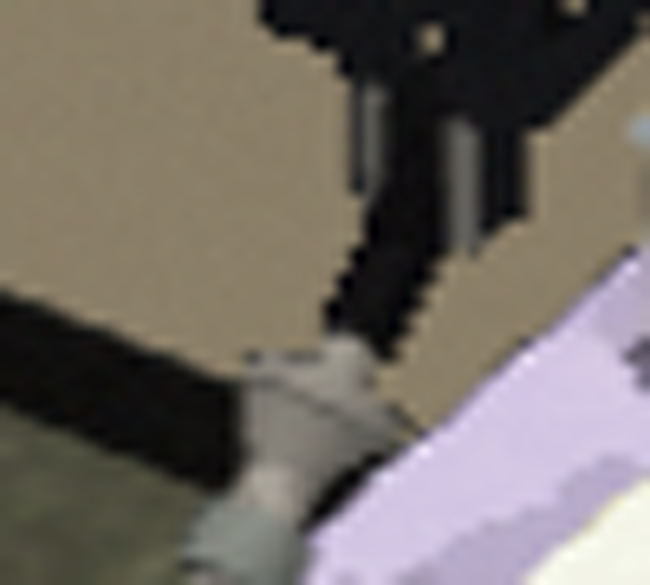

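View pics/t17.png

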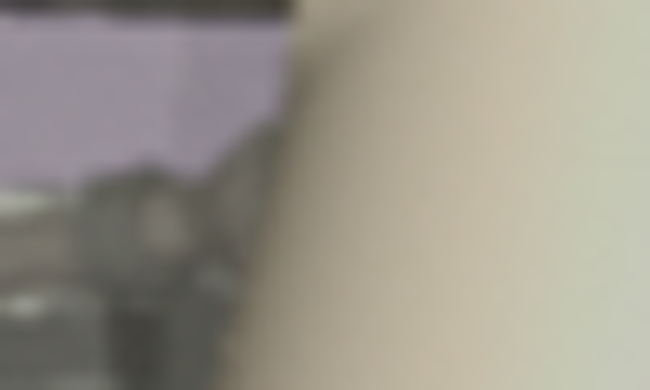

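```bash
python3 -m inch '[[[-3,0,4.1],0],[[-5.7,0.1,8.2],0],[[-8,0.2,11.5],0],[[-8,0.2,11.5],0],[[-8,0.2,11.5],0],[[-8,0.2,11.5],0],[[-8,0.2,11.5],0],[[0,0,0],0]]';python3 -m inch '[[[-8,0.2,11.5],0],[[-8,0.2,11.5],0],[[-8,0.2,11.5],0],[[-8,0.2,11.5],0],[[-8,0.2,11.5],0],[[-8,0.2,11.5],0],[[0,0,0],0],[[0,0,0],0]]'; python3 - <<'E'
from h import *
state()
s=Cam("scene");t=Cam("top")
s.crop("pics/s18.png",255,80,110,105,6)
t.crop("pics/t18.png",290,120,130,70,6)
E
```

```text
time: 14.88
ee_pos: [0.6083, -0.1403, 0.1995]
tcp_rot: [64.6, 89.8, -22.8]
wrist_force: [-1.1, -0.6, -1.0]
opening: 0.0155
time: 15.55
ee_pos: [0.6123, -0.2069, 0.2454]
tcp_rot: [119.0, 90.0, 31.7]
wrist_force: [0.2, 0.6, -1.3]
opening: 0.0158
t15.55 hold [ 0.6123 -0.2069  0.2641] toolx [ 0.  0. -1.] y-yaw 2.64 z-yaw -87.36 F [ 0.2  0.6 -1.3] op 0.0158 q6 69
```

View pics/s18.png

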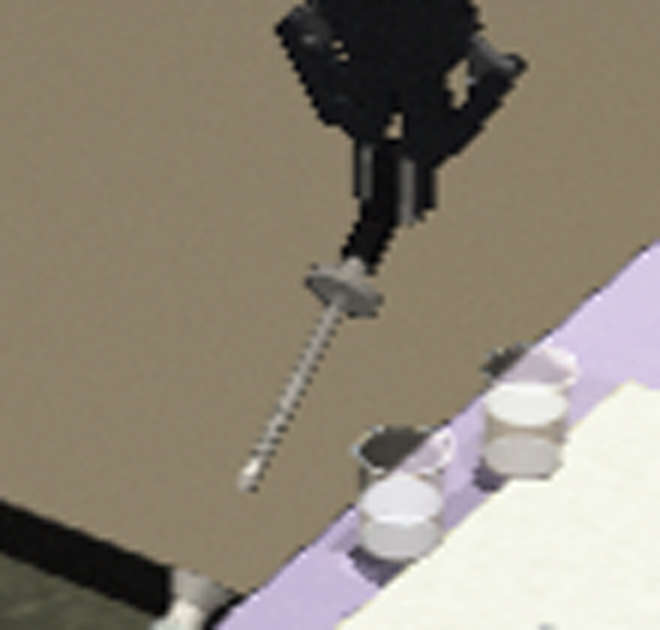

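View pics/t18.png

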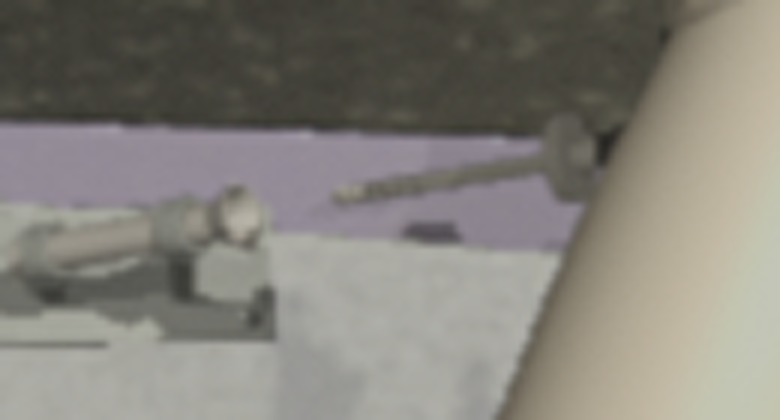

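```bash
python3 -m inch '[[[0,0,0],0.108],[[0,0,0],0.108],[[0,0,0],0.108],[[0,0,0],0]]'; python3 - <<'E'
from h import *
delta([.427,-.2518,.200],-105.9)
E
```

```text
time: 15.98
ee_pos: [0.612, -0.2056, 0.2449]
tcp_rot: [-103.5, 90.0, 150.4]
wrist_force: [-0.0, 0.3, -0.9]
opening: 0.0155
t15.98 hold [ 0.6121 -0.2056  0.2636] toolx [-0.001  0.    -1.   ] y-yaw -16.10 z-yaw -106.10 F [-0.   0.3 -0.9] op 0.0155 q6 88
turn rad -0.004 (deg -0.2) then shift mm [  63.7 -165.3   95.1] or before turn [  63.7 -164.9   95.7]
```

```bash
python3 -m inch '[[[0,-12,7],-0.004],[[0,-22,13],0],[[0,-26,15],0],[[0,-30,17],0],[[10,-28,16],0],[[15,-23,13],0],[[20,-16,9],0],[[15,-8,5],0]]';  python3 -m inch '[[[4,0,0],0],[[0,0,0],0],[[0,0,0],0]]'; python3 - <<'E'
from h import *
delta([.427,-.2518,.071],-105.9)
s=Cam("scene");t=Cam("top")
s.crop("pics/s19.png",305,80,110,125,6)
t.crop("pics/t19.png",330,180,110,70,7)
E
```

```text
time: 16.65
ee_pos: [0.4254, -0.2531, 0.1843]
tcp_rot: [-72.0, 90.0, -177.4]
wrist_force: [-0.1, 0.0, -0.2]
opening: 0.0155
time: 16.9
ee_pos: [0.4282, -0.2531, 0.1819]
tcp_rot: [96.6, 90.0, -9.0]
wrist_force: [-0.1, 0.3, -0.8]
opening: 0.0158
t16.90 hold [ 0.4282 -0.2531  0.2006] toolx [ 0.001 -0.    -1.   ] y-yaw -15.52 z-yaw -105.52 F [-0.1  0.3 -0.8] op 0.0158 q6 75
turn rad 0.007 (deg 0.4) then shift mm [129.6  -1.6  -0.9] or before turn [129.6  -1.6  -0.9]
```

View pics/s19.png

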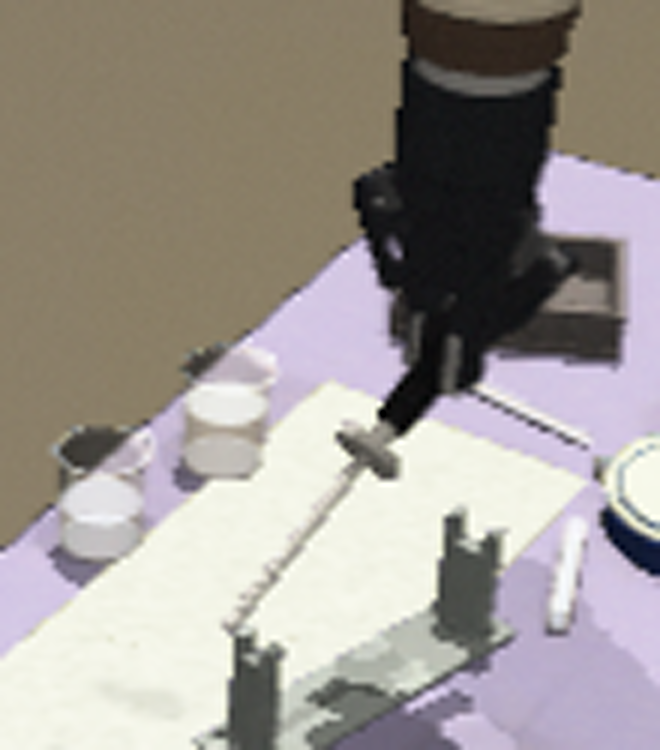

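View pics/t19.png

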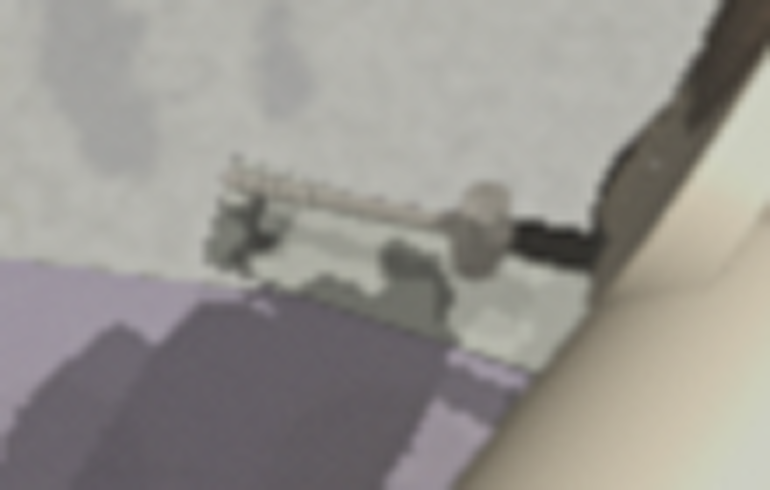

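```bash
python3 -m inch '[[[5,-0.8,-0.5],0.007],[[12,-0.8,-0.4],0],[[12,0,0],0],[[7,0,0],0],[[0,0,0],0]]'; python3 - <<'E'
from h import *
delta([.427,-.2518,.071],-105.9)
s=Cam("scene");t=Cam("top")
s.crop("pics/s20.png",305,110,100,100,6)
t.crop("pics/t20.png",345,190,60,45,12)
E
```

```text
time: 17.42
ee_pos: [0.4262, -0.2517, 0.1435]
tcp_rot: [-115.1, 89.9, 138.8]
wrist_force: [2.8, 0.0, -2.6]
opening: 0.0153
t17.42 hold [ 0.4262 -0.2517  0.1622] toolx [-0.001  0.001 -1.   ] y-yaw -16.03 z-yaw -106.03 F [ 2.8  0.  -2.6] op 0.0153 q6 75
turn rad -0.002 (deg -0.1) then shift mm [91.2  0.9 -0. ] or before turn [91.2  0.9 -0. ]
```

View pics/s20.png

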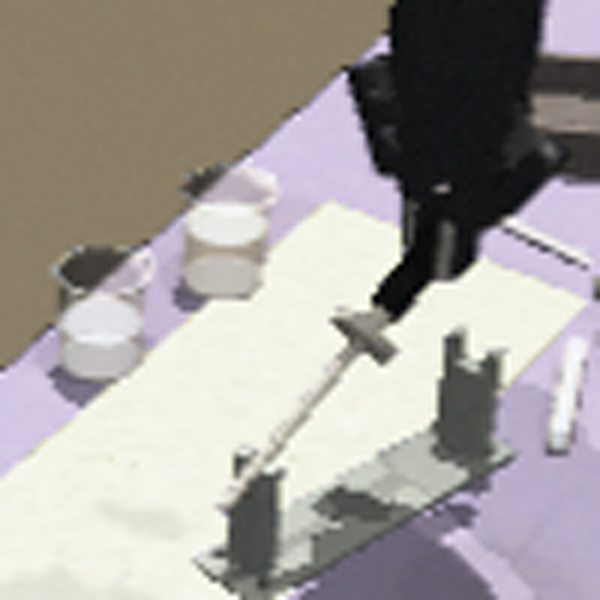

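View pics/t20.png

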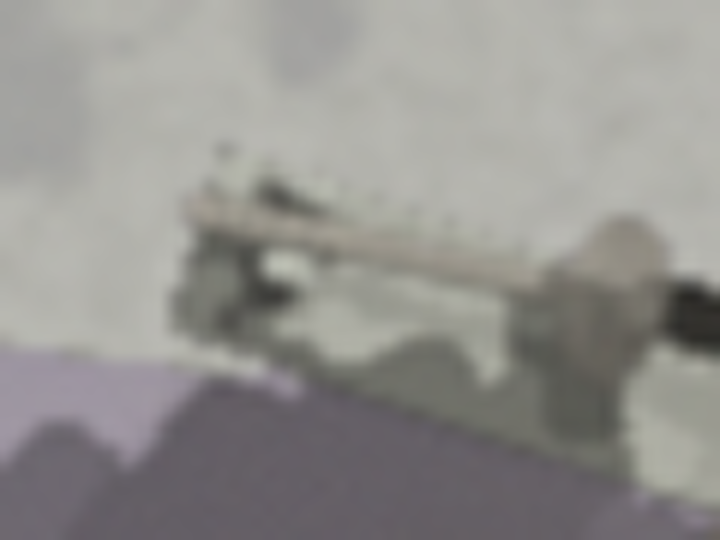

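```bash
python3 -m inch '[[[4,0.5,0],0],[[6,0,0],0],[[6,0,0],0],[[6,0,0],0],[[0,0,0],0]]'; python3 -m inch '[[[6,0,0],0],[[6,0,0],0],[[6,0,0],0],[[6,0,0],0],[[0,0,0],0]]'; python3 - <<'E'
from h import *
delta([.427,-.2518,.071],-105.9)
s=Cam("scene");t=Cam("top")
s.crop("pics/s21.png",305,110,100,100,6)
t.crop("pics/t21.png",345,190,60,45,12)
E
```

```text
time: 17.93
ee_pos: [0.4264, -0.2518, 0.1219]
tcp_rot: [-120.4, 89.9, 133.5]
wrist_force: [2.0, 1.3, -1.0]
opening: 0.0157
time: 18.35
ee_pos: [0.4264, -0.2518, 0.0978]
tcp_rot: [-115.1, 89.9, 138.9]
wrist_force: [1.1, 2.2, -0.8]
opening: 0.0154
t18.35 hold [ 0.4264 -0.2518  0.1165] toolx [-0.001  0.001 -1.   ] y-yaw -16.05 z-yaw -106.05 F [ 1.1  2.2 -0.8] op 0.0154 q6 75
turn rad -0.003 (deg -0.1) then shift mm [45.5  0.7 -0.2] or before turn [45.5  0.7 -0.2]
```

View pics/s21.png

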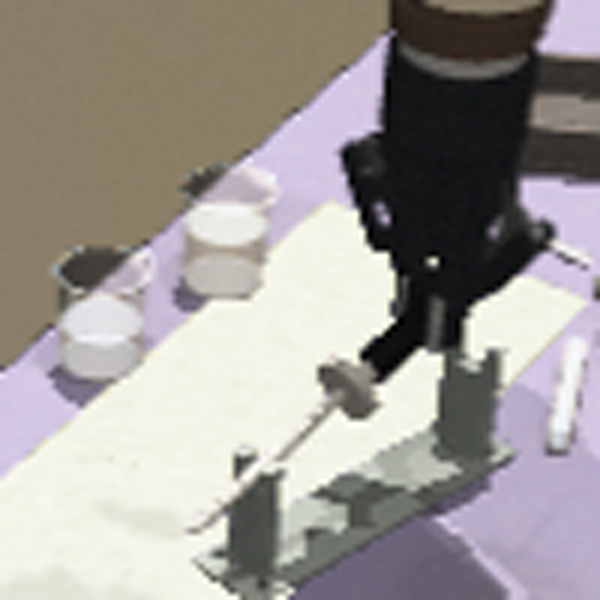

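Pivoting in the fork works well (rod between the prongs at about (255,475)); continue to level.

```bash
python3 -m inch '[[[6,0.3,0],0],[[6,0,0],0],[[6,0,0],0],[[6,0,0],0],[[6,0,0],0],[[0,0,0],0]]'; python3 -m inch '[[[5,0,0],0],[[4,0,0],0],[[3,0,0],0],[[0,0,0],0]]'; python3 -m inch '[[[2,0,0],0],[[1,0,0],0],[[0,0,0],0]]';  python3 - <<'E'
from h import *
delta([.427,-.2518,.071],-105.9)
s=Cam("scene");t=Cam("top")
s.crop("pics/s22.png",305,110,100,100,6)
t.crop("pics/t22.png",345,190,60,45,12)
E
```

```text
time: 18.95
ee_pos: [0.4266, -0.252, 0.0678]
tcp_rot: [-109.2, 89.9, 144.7]
wrist_force: [0.7, -1.3, -0.6]
opening: 0.0156
time: 19.28
ee_pos: [0.4269, -0.2522, 0.0567]
tcp_rot: [-98.6, 90.0, 155.4]
wrist_force: [1.1, -1.1, 1.1]
opening: 0.0157
time: 19.53
ee_pos: [0.4271, -0.2523, 0.0543]
tcp_rot: [-9.3, 90.0, -115.3]
wrist_force: [-1.2, -1.1, 0.8]
opening: 0.0155
t19.53 hold [ 0.4271 -0.2523  0.073 ] toolx [-0. -0. -1.] y-yaw -16.04 z-yaw -106.04 F [-1.2 -1.1  0.8] op 0.0155 q6 75
turn rad -0.003 (deg -0.1) then shift mm [ 2.  -0.3 -0.5] or before turn [ 2.  -0.3 -0.5]
```

View pics/s22.png

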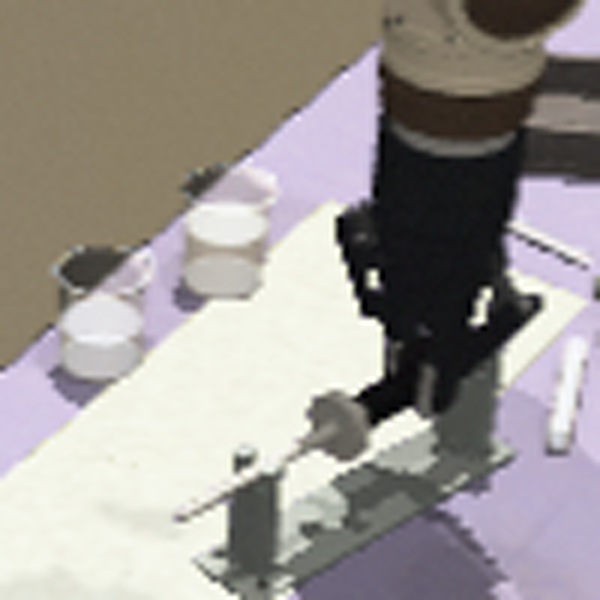

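View pics/t22.png

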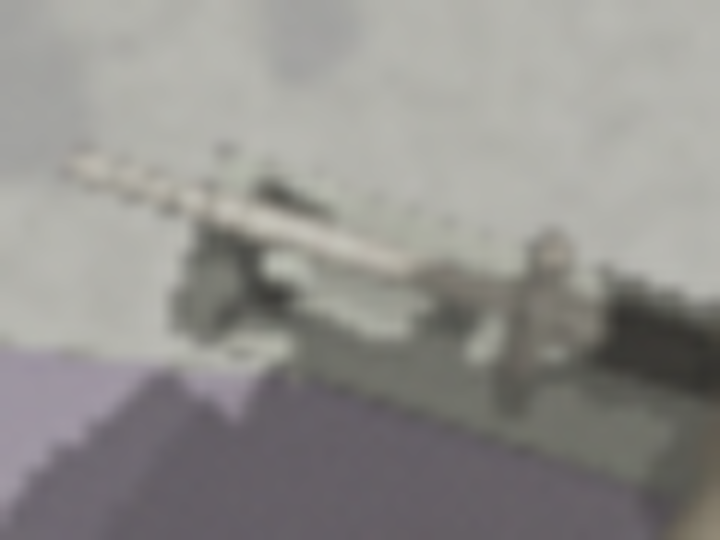

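```bash
python3 -m inch '[[[1,0,0],0],[[1,0,0],0],[[0,0,0],0]]'; python3 -m inch '[[[0.7,0,0],0],[[0.6,0,0],0],[[0,0,0],0],[[0,0,0],0]]'; python3 -m inch '[[[0,0,0],0],[[0,0,0],0],[[0,0,0],0],[[0,0,0],0]]' 0 60;python3 -m inch '[[[-8,0,0],0],[[-15,0,0],0],[[-25,0,0],0],[[-30,0,0],0],[[-25,0,0],0],[[-15,0,0],0],[[-5,0,0],0],[[0,0,0],0]]'; python3 - <<'E'
from h import *
state()
s=Cam("scene");t=Cam("top")
s.crop("pics/s23.png",285,90,130,100,6);t.crop("pics/t23.png",320,170,130,100,6)
E
```

```text
time: 19.88
ee_pos: [0.4273, -0.2524, 0.0537]
tcp_rot: [74.4, 89.9, -31.6]
wrist_force: [-5.3, 0.9, 12.4]
opening: 0.0154
time: 20.22
ee_pos: [0.4273, -0.2525, 0.0537]
tcp_rot: [73.4, 89.9, -32.6]
wrist_force: [-8.7, 4.2, 22.3]
opening: 0.0158
time: 20.55
ee_pos: [0.4274, -0.2525, 0.0538]
tcp_rot: [74.3, 89.9, -31.8]
wrist_force: [-9.0, 3.9, 22.5]
opening: 0.015
time: 21.22
ee_pos: [0.4276, -0.2525, 0.1749]
tcp_rot: [77.8, 89.9, -28.2]
wrist_force: [-0.6, 0.4, -1.0]
opening: 0.0147
t21.22 hold [ 0.4276 -0.2525  0.1936] toolx [ 0.001 -0.001 -1.   ] y-yaw -16.04 z-yaw -106.04 F [-0.6  0.4 -1. ] op 0.0147 q6 75
```

View pics/s23.png

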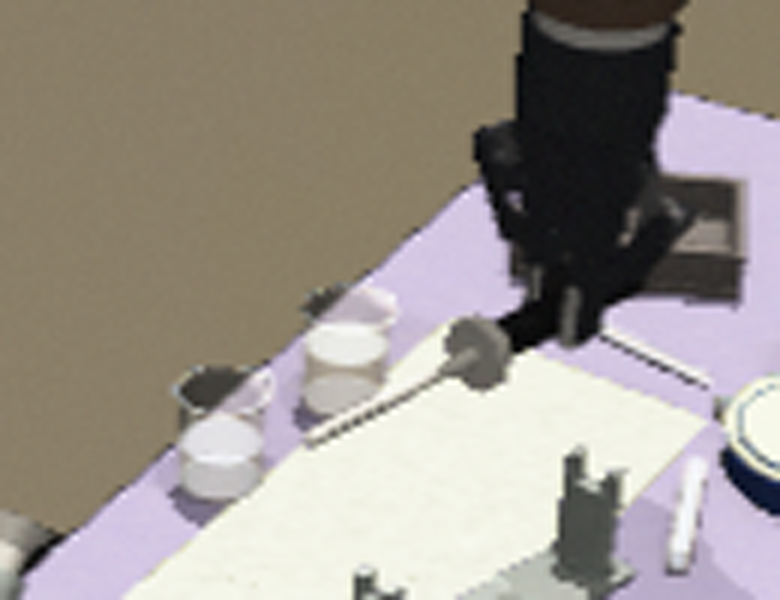

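View pics/t23.png

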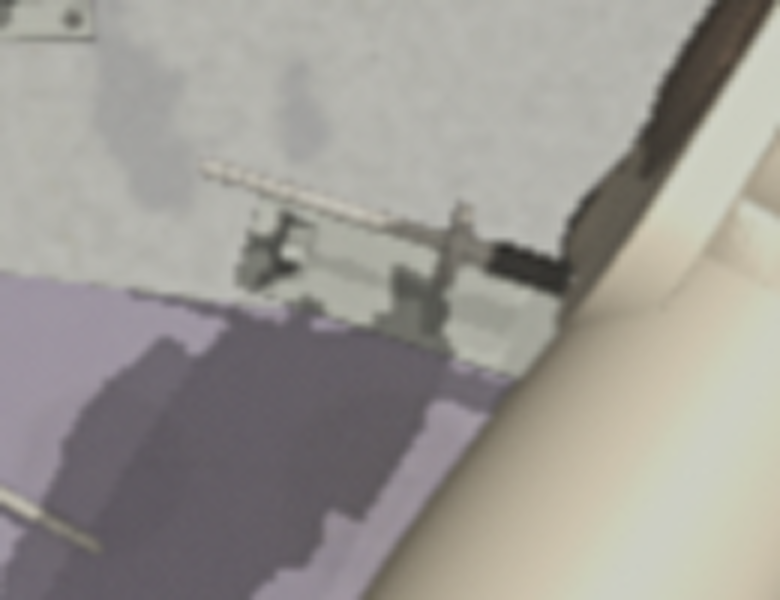

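```bash
python3 - <<'E'
from h import *
t=Cam("top"); s=Cam("scene")
T=lambda u:px(u,6,(320,170)); S=lambda u:px(u,6,(285,90))
a,e=tri(t,T((204,166)),s,S((308,443)))
b,e2=tri(t,T((452,240)),s,S((470,362)))
d=a-b; print(a,e,b,e2,np.linalg.norm(d),np.degrees(np.arctan2(d[1],d[0])),np.degrees(np.arcsin(d[2]/np.linalg.norm(d))))
_,_,g=state(0);d=a-g; print(d,np.linalg.norm(d),np.degrees(np.arctan2(d[1],d[0])),np.degrees(np.arcsin(d[2]/np.linalg.norm(d))))
delta([.377,.155,.19],-106.04)
E
```

```text
[ 0.47620079 -0.07698728  0.18719282] 0.003036925242829659 [ 0.44655222 -0.18825442  0.18416381] 0.002820581447526791 0.1151893617497884 75.07947927920922 1.5068221002095386
[ 0.04954669  0.17504623 -0.00400052] 0.18196719975627793 74.19587884274014 -1.259739199909249
t21.42 hold [ 0.4267 -0.252   0.1912] toolx [-0.002  0.001 -1.   ] y-yaw -16.04 z-yaw -106.04 F [-1.   0.2 -1.8] op 0.0151 q6 75
turn rad -0.000 (deg -0.0) then shift mm [   1.8 -160.2 -377.5] or before turn [   1.8 -160.2 -377.5]
```

```bash
python3 -m inch '[[[0,-5,-12],0],[[0,-9,-21],0],[[0,-11,-26],0],[[0,-11,-26],0],[[0,-11,-26],0],[[0,-11,-26],0],[[0,-11,-26],0],[[0,-11,-26],0]]'; python3 -m inch '[[[0,-11,-26],0],[[0,-11,-26],0],[[0,-11,-26],0],[[0,-11,-26],0],[[0,-11,-26],0],[[0,-11,-26],0],[[0,-8,-20],0],[[0,-4,-10],0]]'; python3 - <<'E'
from h import *
delta([.379,.159,.084],-106.04)
s=Cam("scene");t=Cam("top")
s.crop("pics/s24.png",200,150,240,180,3.2);t.crop("pics/t24.png",170,170,180,130,4.4)
E
```

```text
time: 22.08
ee_pos: [0.4014, -0.0468, 0.1733]
tcp_rot: [-91.5, 89.9, 162.5]
wrist_force: [-0.3, -1.3, -1.3]
opening: 0.0146
time: 22.75
ee_pos: [0.3776, 0.1541, 0.1732]
tcp_rot: [-80.4, 89.9, 173.6]
wrist_force: [-0.6, 0.7, -0.2]
opening: 0.0149
t22.75 hold [0.3776 0.154  0.1919] toolx [-0.001  0.    -1.   ] y-yaw -15.92 z-yaw -105.92 F [-0.6  0.7 -0.2] op 0.0149 q6 128
turn rad 0.002 (deg 0.1) then shift mm [ 1.079e+02  1.000e-01 -5.200e+00] or before turn [ 1.079e+02  1.000e-01 -5.200e+00]
```

```bash
python3 -m inch '[[[10,0,-2],0],[[18,0,-3],0],[[22,0,0],0],[[22,0,0],0],[[18,0,0],0],[[11,0,0],0],[[6,0,0],0],[[0,0,0],0]]'; python3 -m inch '[[[0,0,0],0],[[0,0,0],0],[[0,0,0],0]]'; python3 - <<'E'
from h import *
_,_,g=state()
t=Cam("top"); s=Cam("scene")
for c,n in ((t,"top"),(s,"scene")):
    ref=cv2.imread(f"pics/{n}0.png"); d=cv2.absdiff(ref,c.img).max(2)
    p=c.proj(g+[.0496,.176,0]); q=c.proj(g+[.02,.07,0]); print(n,"pred tip",p.round(1),"collar",q.round(1),"tile mid proj",c.proj([.4287,.335,.008]).round(1))
    x,y=p.round().astype(int); w=d[y-14:y+15,x-20:x+21]; print(x-20,y-14); print("\n".join("".join("#" if v>45 else "+" if v>25 else "." for v in r) for r in w))
E
```

```text
time: 23.52
ee_pos: [0.3796, 0.1558, 0.0658]
tcp_rot: [-50.7, 89.9, -156.8]
wrist_force: [-1.7, 0.5, -2.1]
opening: 0.0148
time: 23.77
ee_pos: [0.3809, 0.1567, 0.0681]
tcp_rot: [128.9, 89.9, 22.9]
wrist_force: [-0.3, -0.1, -1.2]
opening: 0.0149
t23.77 hold [0.3808 0.1567 0.0868] toolx [ 0.001  0.001 -1.   ] y-yaw -16.05 z-yaw -106.05 F [-0.3 -0.1 -1.2] op 0.0149 q6 128
top pred tip [206.6 213.7] collar [243.5 225.1] tile mid proj [211.7 217.2]
187 200
....................................+....
...............................+++++#++++
.............................+#####+##+++
...........................++##########++
...........................##############
..........................+#+############
..........................++#############
...........................+#############
............................#######+####+
............................+#####+++###+
............................+##++++++###+
...........................++++++++++###+
...........................+++++++++++##+
...........................#++++++++++###
....................+++++++##+++++++++###
..............
[... 1177 characters left out ...]
.........++.++###...........
.....................+..###+.............
.....................++####..............
...................++###.................
....................###..................
.........................................
.........................................
.........................................
.........................................
.........................................
.........................................
........................................+
.......................................++
........................................+
.........................................
........................................#
.......................................##
```

```bash
python3 - <<'E'
from h import *
o,M,g=state()
t=Cam("top"); s=Cam("scene")
for a,b in (((206.3,214.6),(262.8,290.8)),((206.3,214.2),(262.8,290.3))):
    P,e=tri(t,a,s,b); d=P-g; print(P.round(4),round(e,4),"to tile",(P-[.4287,.335,0]).round(4),"len",np.linalg.norm(d).round(4),"elev",np.degrees(np.arcsin(d[2]/np.linalg.norm(d))).round(2))
print(np.abs(o["qd"]).max())
# bystanders unchanged?
for c,n,u in ((t,"top",[(412,155),(451,160),(193,153)]),(s,"scene",[(321,162),(343,150),(187,288)])):
    d=cv2.absdiff(cv2.imread(f"pics/{n}0.png"),c.img).max(2)
    print(n,[int((d[y-15:y+16,x-15:x+16]>45).sum()) for x,y in u])
E
```

```text
t23.87 hold [0.3807 0.1567 0.0865] toolx [ 0.001  0.    -1.   ] y-yaw -16.04 z-yaw -106.04 F [ 0.3  0.5 -2. ] op 0.0150 q6 128
[0.4287 0.3345 0.0836] 0.0012 to tile [-0.     -0.0005  0.0836] len 0.1842 elev -0.92
[0.4294 0.3342 0.0846] 0.0005 to tile [ 0.0007 -0.0008  0.0846] len 0.184 elev -0.59
0.31887065435645084
top [0, 0, 0]
scene [610, 521, 0]
```

```bash
python3 -m inch '[[[0,0,0],0],[[0,0,0],0],[[0,0,0],0],[[0,0,0],0]]'; python3 -c "
from workcell import bot
bot.job_done()"
```

```text
time: 24.3
ee_pos: [0.3803, 0.1566, 0.0671]
tcp_rot: [-70.8, 90.0, -176.9]
wrist_force: [-0.4, -0.3, -2.4]
opening: 0.0148
the job is handed in; nothing more can be done
```

I took the gauge out of its rest, seated it in the pocket tube, drew it right out and presented it over the large tile, then handed the job in at 24.3 s of 54 s. No verdict is reported, so the results below are my own checks.

- **Seating:** the moves only allow turning about the finger axis, so I pivoted the gauge in the fingers to about 35° against the flared mouth of the tube. The collar then stopped on the rim with about 18 N along the axis and stayed there for over 1.2 s. At that point the grasp point was about 2 mm from where I expected it.
- **Presenting:** I lowered the rod into the rest's front fork to level it again, raised the grip to 60 N and moved over the tile. Measured across both cameras, the tip was about 1 mm from the middle of the tile and 84 mm above the bench (76 mm above the tile). The rod was within about 1° of level, and the wrist force showed nothing but the gauge's weight.
- **Bystanders:** the top view showed no change at the beakers or the bottle.

Three checks were incomplete or disagreed:
- **Picture limit:** the 40-picture viewing limit ran out before the last move, so I made the final tip check from image differences instead of by eye.
- **Scene view of the beakers:** it did differ from the start. The arm was probably blocking that view, but I could not confirm it.
- **Squareness of the collar:** I judged it from one scene view (the arm hid most of the top view), the direction of the contact force and the tight bore, and did not measure it directly.

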